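# Prop a cross-bar with a screw jack and tommy bar

## Task

Slide the red jack along its rails until its pointer is on the yellow mark, then jack it up: put the steel bar fully into a leaning socket of the collar, swing it clockwise (seen from above), and move it to another socket to carry on until the pad bears firmly on the underside of the blue cross-bar. Turn the collar only with the bar, keep the jack on its mark, stand the bar back in its holder at the end, and leave the orange tin, rusty cup, wooden block and pipe where they are.

Things in the scene. Friction and masses are not known exactly. Their poses are not given: they have to be found in the camera images.
- fixture: Blue frame on a grey base plate, fixed. Origin: table level under the middle of the cross-bar. x is level, square to the cross-bar, and -x is the open working side. y runs along the cross-bar (40 mm wide, 360 long, underside z 177, top z 199; short angle iron on top at y 100, reaching z 239). Posts at y -165 and +165. Base plate x -180..+35, 12 mm thick.
- mark_pt (a point): Middle of the yellow mark, 16 mm wide along the fixture's y, on the base plate at fixture x -140; a yellow band round the cross-bar has the same y, which varies. Axes as the fixture's.
- jack_pointer (a point): Tip of the steel pointer at the end of the red jack's foot, at fixture x -140. Its fixture y equals that of the jack's vertical axis (fixture x 0). Axes as the fixture's.
- jack_knob (a point): Centre of the upright black knob on the jack's foot: 26 mm across, z 68 to 98 mm (point at z 85), at fixture x -130, on an 18 mm stem whose foot top is at z 30. The jack slides on rails along fixture y (80 mm either way from the middle), cannot be lifted or turned, and resists with about 12 N.
- collar (a joint): Angle of the dark steel collar of the jack, rad. It starts between 0 and 0.5, grows as the collar turns clockwise seen from above (on the working side: towards fixture +y), and each radian lifts the pad 6 mm. At 2.05 (hard stop) the pad bears on the cross-bar. Resistance 0.15 N m; it stays where it is left.
- collar_mid (a point): On the jack's vertical axis, z 105 mm; frame turns with the collar (z up; at joint value 0 it is parallel to the fixture's). Six tube sockets, bore 23 mm, 40 deep, lean outward 33 deg from vertical. Their bore floors lie 39 mm from the axis, 4 above this point; mouths 60 mm from the axis, 38 above. In this frame they lie at 220, 280, 340, 40, 100, 160 deg from x towards y; the 220 one is yellow.
- pad_top (a point): Middle of the top of the steel pad (42 mm across) on the jack's screw; bears on the cross-bar's underside at z 177 mm.
- bar: Loose round steel bar, 18 mm diameter, 180 mm long, about 0.25 kg. Origin: centre of its lower end (chamfered 4 mm), z along it to the top. Starts upright in the stand. With its end on the floor of a socket the origin is 39 mm from collar_mid.
- stand: Dark steel upright tube holder for the bar, fixed, with four feet reaching 55 mm out; origin on the table under its middle. 75 mm tall, bore 24 mm widening to 44 mm over the top 20 mm; bore floor 8 mm above the table, so the standing bar's top is at z 188 mm.
- grease_tin: Bystander, to be left alone: orange tin, 67 mm across, 60 mm tall. Origin: centre of its underside.
- rusty_cup: Bystander, to be left alone: brown rusty open cup with stubs in it, 70 mm across, 114 mm tall. Origin: centre of its underside.
- wood_block: Bystander, to be left alone: charred upright wooden block 62x106 mm, 155 mm tall. Origin: centre of its underside.
- pipe_stub: Bystander, to be left alone: short rusty pipe standing on end, 43 mm across, 54 mm tall. Origin: centre of its underside.
Things that resemble listed ones, but are neither listed nor needed, are in the scene too. Of the things that look like the bar, the middle-sized one is meant. Leave any white look-alike of the stand alone.

How it is judged:
On the way, in this order (a step that is already met when the one before it is completed fails the run):
1. the jack stands on the yellow mark (within 8 mm), its collar not yet raised (y of jack_pointer in the frame of mark_pt between -0.008 and 0.008 m and value of joint collar below 0.53 rad), for 0.2 s.
2. with the bar's end on the floor of a socket, the collar has been turned past 0.55 rad (distance between bar and collar_mid below 0.052 m and angle between bar's own z axis and vertical between 0.35 and 0.85 rad and value of joint collar above 0.55 rad), for 0.05 s.
3. the bar is drawn out of the socket part-way through (collar between 0.55 and 1.88 rad) (distance between bar and collar_mid above 0.085 m and value of joint collar between 0.55 and 1.88 rad), for 0.05 s.
4. with the bar in a socket again, the collar is turned until the pad is within 1 mm of the cross-bar (over 1.9 rad) (distance between bar and collar_mid below 0.052 m and angle between bar's own z axis and vertical between 0.35 and 0.85 rad and value of joint collar above 1.9 rad), for 0.05 s.
At the end, for the whole second after the job is handed in: The jack's pointer is within 8 mm of the mark's middle along the rails, the collar is past 1.9 rad (pad within 1 mm of the cross-bar), and the bar stands still in its stand: lower end within 12 mm of the stand's axis and below 20 mm height, leaning less than 0.25 rad (value of joint collar above 1.9 rad and y of jack_pointer in the frame of mark_pt between -0.008 and 0.008 m and horizontal distance between bar and stand below 0.012 m and height (world z) of bar below 0.02 m and angle between bar's own z axis and vertical below 0.25 rad and linear speed of bar below 0.02 m/s); the robot touches nothing.
It fails at once if the collar is pushed by the gripper or arm instead of by the bar (over 5 N) (contact force between any of the fingers, the arm and collar above 5 N).
It fails at once if a bystander (orange tin, rusty cup, wooden block, pipe) is moved more than 30 mm (distance of any of grease_tin, rusty_cup, wood_block, pipe_stub from where it was at the start of the episode above 0.03 m).
It also fails if it takes over 72 s, if anything falls off the work surface, if the arm or the gripper's body presses on something with over 40 N, if the wrist force passes 120 N, or if a joint passes its speed limit or range.

## Robot

A 7-joint arm with a two-finger parallel gripper is mounted at the origin on the work surface; the furniture and walls round the work are solid. World frame = base frame: x ahead of the robot, y to its left, z up, the work surface at z = 0. Lengths are in m, angles in rad, forces in N, time in s.
With the tool pointing down it reaches from about 0.425 to 0.875 m from the base axis. Payload 4.7 kg.
Tool frame: the origin (TCP) lies at the very end of the fingers, on their centre line; the grasp point (between the pads) lies 19 mm behind it; z points along the fingers, y is the line along which they close (so a half turn about z gives the same grasp; the last joint's range is limited). The gripper opens to 87 mm and grips with 3 to 60 N. Pads are 19 mm wide; open, the fingers measure 117 mm over their backs; the gripper's body (75 mm by 190 mm) begins 51 mm behind the grasp point.
Start: joints at [1.355, 0.321, -0.07, 1.45, 0.023, 1.371, -0.057], TCP at [0.148, -0.633, 0.223] pointing down, gripper open.
Joint ranges: [-2.86, 2.86], [-0.3, 2.09], [-1.38, 1.24], [0.06, 2.45], [-1.56, 4.7], [0.09, 2.05], [-2.69, 2.69]. Speed limits (rad/s): [2.57, 2.57, 3.14, 3.14, 3.14, 3.14, 3.14].

## Interface

Orientations are given as a rotation vector (axis times angle).
In Python, from rig import * gives the robot as it stands. The module is installed in compiled form; this text tells all that it offers.
- The arm moves only by the tool step_arm, never from a script. Its argument "deltas" is a list of rows, each an object with "dp": the shift along the tool's x, y, z in m, a list of three; "twist": the turn about the tool's z in degrees; "grip": the opening, from 0 (shut) to 1 (fully open). A call has 1 to 12 rows; each row shifts and turns the commanded pose from where the row before left it, along the tool's axes as they then stand; what a row does not reach is not made up. A row lasts 1/10 s, in which the tool goes at most 50 mm and 8.59 degrees, less where a joint would pass 70% of its speed; a pose out of reach is approached as far as the arm can. A call with a gripper value outside its range is refused whole. The fingers move at their own pace and stop on an object; "force" is the grip in N (left out, the last holds). Time passes only in rows, so rows that do not move let the fingers close. It gives the time, the measured TCP pose, the force, the opening and the grip force at its end, in the units of the state.
- get_state(): the state, without advancing time (a new reading comes with each control period).
- capture(name): name is "scene" or "top" or "wrist"; returns (picture, depth): 420x560x3 uint8, red, green, blue; 420x560 float32, m along the optical axis (not along the pixel's ray), 0 where there is no reading.
- calibration(name): a dict with "intrinsics" (3x3 intrinsics, pixels), "D" ([k1, k2, p1, p2, k3] as OpenCV has them; the pictures are not rectified), "R" (3x3) and "t" (3): a world point X has camera coordinates R X + t. Camera axes: x right, y down, z forward; pixel columns grow to the right and rows downward; lengths in m; the calibration is good to about 2 mm. A picture is of the moment at which its call begins: read the wrist's pose just before it. calibration takes no time and is no camera call; for the wrist camera it gives the pose at the moment of the call.
- hand_in(): hands the job in; it is judged then, once.
Trained networks look in the newest picture that a camera, given by its name, has taken for a name from the list of things; names that differ only in an ending like _2 or _b are one class to them, and where a whole thing is asked for, a point or a joint stands for the part that bears it (a point fixed in the world has none). Each returns a list of dicts, best first, with "p" (0 to 1); they miss things now and then, are a little off and sometimes report something else, mostly with a low value. They report only what shows in the picture. A call takes as long as a camera call. They do not tell look-alikes from the thing itself.
- spot_in(camera, query): "pixel" ([column, row] in pixels, amid what is visible of it).
The state is a dict: "t": time; "joint_pos": joint angles; "dq": joint speeds; "effort": joint torques, N m; "ee_pos": TCP position; "tcp_rot": TCP orientation; "contact_force": force on the tool from outside, world axes, zero at the start; "ft_torque": the same for the moment, N m; "gripper_width": finger opening in m; "finger_force": force on a finger pad.
Only numpy, scipy, OpenCV 4.12 (cv2) and the standard library are available. Lean on these libraries where they do the work, as an engineer would, in place of code of your own. Each camera call takes 0.05 s, during which the arm holds its last target. There are 200 camera calls.

## Working session

There is one attempt and no reset: what is moved stays moved. The work goes in short steps, Python scripts to look and compute and a tool call to move; the robot and the scene stay as the last step left them, time stands still between calls to the robot, and variables do not carry over. Pictures are saved under pics/ and viewed, at most 10 in all, crops included, and the job is handed in when it is done.

Besides the shell and the picture viewer there is one more tool, called after ">>>" as name(argument=value, ...), one argument or row to a line, values as JSON. step_arm: Moves the arm, as the interface text tells. Its arguments: {"type":"object","properties":{"deltas":{"type":"array","items":{"type":"object","properties":{"dp":{"type":"array","items":{"type":"number"}},"twist":{"type":"number"},"grip":{"type":"number"}}}},"force":{"type":"number"}},"required":["deltas"]}

```bash
mkdir -p pics
cat > h.py <<'E'
from rig import *
import numpy as np, cv2
from scipy.spatial.transform import Rotation as Ro
def snap(n,f=None):
    c=calibration(n); p,d=capture(n)
    if f: cv2.imwrite('pics/'+f,p[:,:,::-1])
    return p,d,c
def w(c,d,u,v,r=2):
    K=np.array(c['intrinsics']);D=np.array(c['D'])
    u=float(u);v=float(v)
    a=d[max(0,int(v)-r):int(v)+r+1,max(0,int(u)-r):int(u)+r+1];a=a[a>0]
    z=np.median(a) if a.size else np.nan
    x,y=cv2.undistortPoints(np.array([[[u,v]]]),K,D)[0,0]
    return np.array(c['R']).T@(np.array([x*z,y*z,z])-np.array(c['t']))
def cloud(c,d):
    K=np.array(c['intrinsics']);D=np.array(c['D'])
    g=np.mgrid[0:d.shape[0],0:d.shape[1]]; uv=np.stack([g[1],g[0]],-1).reshape(-1,1,2).astype(np.float64)
    xy=cv2.undistortPoints(uv,K,D).reshape(d.shape+(2,))
    P=np.dstack([xy*d[...,None],d])-np.array(c['t'])
    return P@np.array(c['R'])
def proj(c,X):
    rv,_=cv2.Rodrigues(np.array(c['R']))
    return cv2.projectPoints(np.array(X,float).reshape(-1,1,3),rv,np.array(c['t'],float),np.array(c['intrinsics']),np.array(c['D']))[0].reshape(-1,2)
E
python3 - <<'E'
from h import *
np.set_printoptions(precision=3,suppress=True)
for n in ('scene','top'):
    p,d,c=snap(n,n+'.png')
    np.savez(n+'.npz',p=p,d=d,**{k:np.array(v) for k,v in c.items()})
    print(n,'cam at',-np.array(c['R']).T@c['t'])
    for q in ('fixture','mark_pt','jack_knob','jack_pointer','collar','pad_top','bar','stand','grease_tin','rusty_cup','wood_block','pipe_stub'):
        for r in spot_in(n,q)[:4]:
            print(q,round(r['p'],2),np.round(r['pixel']),w(c,d,*r['pixel']))
s=get_state();print(s['t'],s['ee_pos'],s['tcp_rot'])
E
```

```text
scene cam at [0.01  0.514 0.896]
fixture 0.97 [285. 213.] [ 0.559 -0.084  0.017]
mark_pt 0.52 [250. 224.] [0.612 0.022 0.012]
jack_knob 0.62 [302. 214.] [ 0.484 -0.075  0.069]
jack_pointer 0.78 [300. 211.] [ 0.477 -0.056  0.105]
collar 0.73 [303. 199.] [ 0.496 -0.092  0.113]
pad_top 0.33 [302. 198.] [ 0.503 -0.1    0.107]
pad_top 0.22 [245. 226.] [0.616 0.037 0.013]
bar 0.78 [193. 265.] [0.542 0.274 0.133]
bar 0.76 [228. 282.] [0.444 0.248 0.13 ]
bar 0.7 [215. 325.] [0.411 0.33  0.075]
bar 0.46 [227. 369.] [0.319 0.38  0.058]
stand 0.98 [228. 308.] [0.447 0.266 0.021]
stand 0.68 [292. 323.] [0.291 0.195 0.037]
grease_tin 0.93 [229. 371.] [0.313 0.38  0.058]
rusty_cup 0.92 [156. 317.] [0.579 0.402 0.003]
wood_block 0.8 [380. 166.] [ 0.403 -0.367  0.112]
wood_block 0.61 [176. 244.] [0.717 0.226 0.022]
pipe_stub 0.67 [246. 226.] [0.616 0.032 0.012]
pipe_stub 0.53 [176. 248.] [0.687 0.239 0.044]
top cam at [ 0.291 -0.012  1.306]
fixture 0.87 [295. 206.] [ 0.531 -0.053  0.13 ]
mark_pt 0.63 [263. 189.] [0.613 0.05  0.012]
mark_pt 0.52 [156. 200.] [0.569 0.411 0.002]
jack_knob 0.93 [294. 223.] [ 0.498 -0.055  0.031]
jack_pointer 0.71 [298. 223.] [ 0.486 -0.064  0.103]
jack_pointer 0.56 [157. 275.] [0.318 0.371 0.057]
collar 0.76 [306. 220.] [ 0.488 -0.086  0.137]
collar 0.3 [192. 230.] [0.448 0.246 0.161]
pad_top 0.67 [297. 224.] [ 0.478 -0.061  0.13 ]
bar 0.77 [187. 196.] [0.546 0.265 0.167]
bar 0.66 [193. 228.] [0.452 0.242 0.173]
bar 0.39 [170. 243.] [0.416 0.328 0.093]
stand 0.87 [204. 237.] [0.446 0.238 0.014]
stand 0.59 [220. 281.] [0.306 0.172 0.059]
grease_tin 0.75 [263. 190.] [0.609 0.049 0.012]
grease_tin 0.63 [157. 274.] [0.321 0.371 0.057]
rusty_cup 0.71 [156. 202.] [0.564 0.41  0.001]
wood_block 0.77 [409. 246.] [ 0.417 -0.385  0.153]
pipe_stub 0.53 [211. 155.] [0.722 0.227 0.032]
1.3 [ 0.148 -0.633  0.223] [ 3.121  0.36  -0.   ]
```

Run:
```python
import cv2,numpy as np
s=cv2.imread('pics/scene.png');t=cv2.imread('pics/top.png')
cv2.imwrite('pics/s1.png',cv2.resize(s[130:400,130:420],None,fx=2.7,fy=2.2))
cv2.imwrite('pics/t1.png',cv2.resize(t[120:320,130:430],None,fx=2.6,fy=2.6,interpolation=cv2.INTER_CUBIC))
```

```text
(no output)
```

View pics/s1.png

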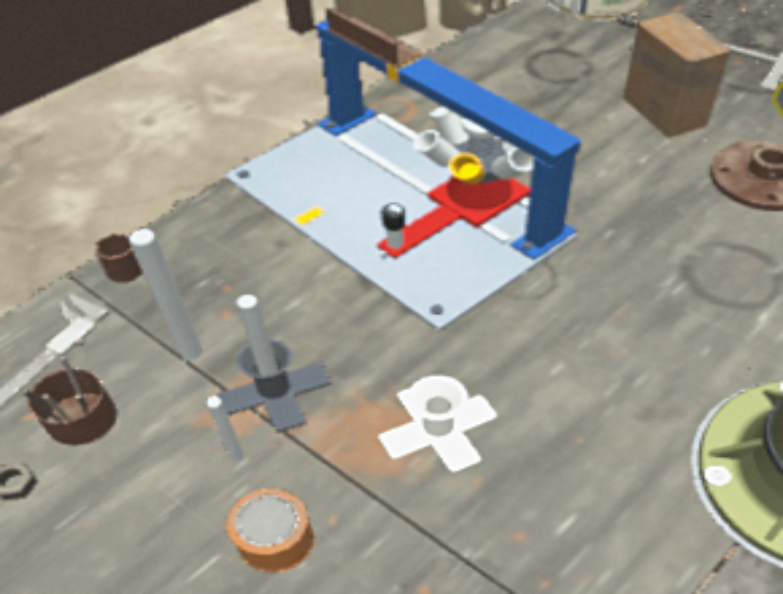

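View pics/t1.png

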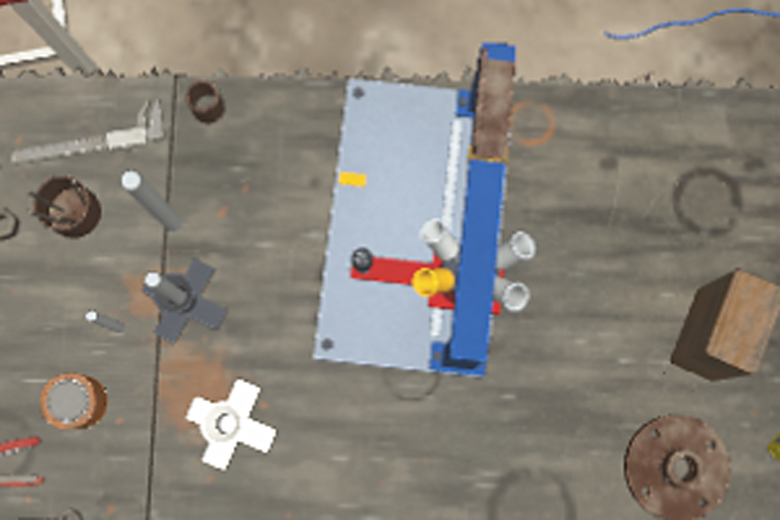

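The dark stand with the middle-sized bar is at s1 (265,360), and the white decoy stand is at (437,430). The taller bar stands at (165,290) and the shorter one at (222,425). The jack's knob is at (393,215), and the yellow mark is at (310,215) on the far side of it. Fixture −x points to about world +y, and fixture +y to about world +x.

```bash
cat > fit.py <<'E'
from h import *
np.set_printoptions(precision=4,suppress=True)
for n in ('scene','top'):
    z=np.load(n+'.npz');c={k:z[k] for k in ('intrinsics','D','R','t')};d=z['d'];P=cloud(c,d)
    hsv=cv2.cvtColor(z['p'],cv2.COLOR_RGB2HSV).astype(int);H,S,V=hsv[...,0],hsv[...,1],hsv[...,2]
    ok=d>0
    m=ok&(H>100)&(H<122)&(S>140)&(abs(P[...,2]-.199)<.004)
    q=P[m];rect=cv2.minAreaRect(q[:,:2].astype(np.float32));print(n,'bar top',len(q),rect,q.mean(0))
    m=(ok&(abs(P[...,2]-.012)<.004)&(P[...,0]>.3)&(P[...,0]<.8)&(P[...,1]>-.2)&(P[...,1]<.15)&(V>110)&(S<75)&(H>95)&(H<125)).astype(np.uint8)
    m=cv2.morphologyEx(m,cv2.MORPH_OPEN,np.ones((3,3)))
    q=P[m>0];print(' plate',len(q),cv2.minAreaRect(q[:,:2].astype(np.float32)))
    y=ok&(H>18)&(H<32)&(S>170)&(V>120)
    k=y&(abs(P[...,2]-.012)<.006)&(P[...,1]<.15)&(P[...,1]>-.1)&(P[...,0]<.75)&(P[...,0]>.3);print(' mark',k.sum(),P[k].mean(0))
    k=y&(P[...,2]>.185)&(P[...,2]<.215);print(' band',k.sum(),P[k].mean(0) if k.any() else '')
    k=y&(P[...,2]>.1)&(P[...,2]<.165)&(P[...,0]<.6);Q=P[k];print(' ysock',k.sum(),Q[Q[:,2]>.134].mean(0),Q[:,2].max())
    k=ok&(V<75)&(abs(P[...,2]-.09)<.02)&(P[...,1]>-.02)&(P[...,1]<.12)&(P[...,0]>.35)&(P[...,0]<.65);print(' knob',k.sum(),P[k].mean(0),P[k].min(0),P[k].max(0))
    k=ok&(abs(P[...,2]-.188)<.006)&(abs(P[...,0]-.45)<.05)&(abs(P[...,1]-.25)<.05);print(' bartop',k.sum(),P[k].mean(0))
    k=ok&(P[...,2]>.1)&(abs(P[...,0]-.55)<.06)&(abs(P[...,1]-.27)<.06);print(' tallbar',P[k].max(0) if k.any() else '')
E
python3 fit.py
```

```text
scene bar top 828 ((0.552738606929779, -0.108295738697052), (0.04077642783522606, 0.3610011041164398), 84.9738998413086) [ 0.4811 -0.1     0.1998]
 plate 4104 ((0.5581403970718384, -0.03370167315006256), (0.20974010229110718, 0.3689851760864258), 84.76681518554688)
 mark 25 [0.6149 0.0435 0.0142]
 band 14 [ 0.6012 -0.0929  0.195 ]
 ysock 115 [ 0.4652 -0.0524  0.1417] 0.15228478300804799
 knob 44 [0.4914 0.0329 0.0861] [0.4841 0.021  0.072 ] [0.5002 0.0391 0.0985]
 bartop 46 [0.4508 0.2518 0.1877]
 tallbar [0.564  0.2839 0.2359]
top bar top 978 ((0.5507462024688721, -0.10905994474887848), (0.03848173841834068, 0.3575475513935089), 84.73223876953125) [ 0.4916 -0.1036  0.1982]
 plate 2293 ((0.5605491399765015, -0.011306136846542358), (0.16332989931106567, 0.36979585886001587), 84.91654205322266)
 mark 32 [0.6138 0.0445 0.0124]
 band 4 [ 0.5953 -0.1101  0.2024]
 ysock 120 [ 0.4663 -0.0549  0.141 ] 0.1520647211398462
 knob 8 [0.4899 0.0262 0.0891] [0.4863 0.0159 0.0826] [0.4997 0.0343 0.0972]
 bartop 32 [0.4529 0.2504 0.1865]
 tallbar [0.5641 0.2828 0.2358]
```

```bash
cat >> h.py <<'E'
np.set_printoptions(precision=4,suppress=True)
TH=np.deg2rad(-95.1); O=np.array([.5517,-.1088])
fx=np.array([np.cos(TH),np.sin(TH)]); fy=np.array([-fx[1],fx[0]])
def f2w(x,y): return O+x*fx+y*fy
def w2f(p): e=np.asarray(p)[...,:2]-O; return np.stack([e@fx,e@fy],-1)
def yaw(s=None):
    s=s or get_state(); M=Ro.from_rotvec(s['tcp_rot']).as_matrix(); return np.rad2deg(np.arctan2(M[1,0],M[0,0]))
def go(tgt,psi=None):
    """tool-frame displacement (current axes) to world tgt; twist to yaw psi"""
    s=get_state();M=Ro.from_rotvec(s['tcp_rot']).as_matrix()
    print('dp mm',np.round(1e3*M.T@(np.array(tgt)-s['ee_pos']),1),'twist',None if psi is None else round((yaw(s)-psi+180)%360-180,2))
def st():
    s=get_state();print('t',round(s['t'],2),'ee',np.round(s['ee_pos'],4),'yaw',round(yaw(s),2),'F',np.round(s['contact_force'],1),'w',round(s['gripper_width'],4),'ff',np.round(s['finger_force'],1),'q',np.round(s['joint_pos'],2))
E
python3 - <<'E'
from h import *
st()
z=np.load('top.npz');c={k:z[k] for k in ('intrinsics','D','R','t')};P=cloud(c,z['d'])
m=(z['d']>0)&(P[...,0]>.05)&(P[...,0]<.7)&(P[...,1]<.0)&(P[...,1]>-.6);print('max z',P[m][:,2].max())
print(f2w(-.13,-.0725),f2w(0,-.0725))
E
```

```text
t 1.3 ee [ 0.148  -0.6329  0.2226] yaw 13.17 F [ 0.2 -0.3  0.2] w 0.0872 ff 0.0 q [ 1.36  0.32 -0.07  1.45  0.02  1.37 -0.06]
max z 0.6781872019964604
[0.491  0.0271] [ 0.4795 -0.1024]
```

>>> step_arm(
  deltas=[
    {"dp":[0,0,-0.045],"twist":-8,"grip":1},
    {"dp":[0,0,-0.045],"twist":-8,"grip":1},
    {"dp":[0,0,0],"twist":-8,"grip":1},
    {"dp":[0,0,0],"twist":-8,"grip":1},
    {"dp":[0,0,0],"twist":-8,"grip":1},
    {"dp":[0,0,0],"twist":-8,"grip":1},
    {"dp":[0,0,0],"twist":-8,"grip":1},
    {"dp":[0,0,0],"twist":-8,"grip":1},
    {"dp":[0,0,0],"twist":-7.7,"grip":1},
    {"dp":[0,0,0],"twist":0,"grip":1},
  ],
)

```text
t: 2.3
ee_pos: [0.148, -0.6329, 0.3126]
tcp_rot: [2.318, 2.12, 0.0]
contact_force: [-0.2, -0.0, -0.0]
gripper_width: 0.0872
finger_force: 0.0
```

Run:
```python
from h import *
st(); go([.4915,.027,.30],84.9)
```

```text
t 2.3 ee [ 0.148  -0.6329  0.3126] yaw 84.89 F [-0.2 -0.  -0. ] w 0.0872 ff 0.0 q [ 1.47  0.31 -0.22  1.3   0.07  1.54  1.17]
dp mm [687.9 283.3  12.6] twist -0.01
```

>>> step_arm(
  deltas=[
    {"dp":[0.043,0.0177,0]},
    {"dp":[0.043,0.0177,0]},
    {"dp":[0.043,0.0177,0]},
    {"dp":[0.043,0.0177,0]},
    {"dp":[0.043,0.0177,0]},
    {"dp":[0.043,0.0177,0]},
    {"dp":[0.043,0.0177,0]},
    {"dp":[0.043,0.0177,0]},
    {"dp":[0.043,0.0177,0]},
    {"dp":[0.043,0.0177,0]},
    {"dp":[0.043,0.0177,0]},
    {"dp":[0.043,0.0177,0]},
  ],
)

```text
invalid input
```

>>> step_arm(
  deltas=[
    {"dp":[0.043,0.0177,0.0]},
    {"dp":[0.043,0.0177,0.0]},
    {"dp":[0.043,0.0177,0.01]},
    {"dp":[0.043,0.0177,0.02]},
    {"dp":[0,0,0]},
    {"dp":[0,0,0]},
  ],
)

```text
invalid input
```

Run:
```python
from h import *
st()
p,d,c=snap('wrist','w1.png')
np.savez('w1.npz',p=p,d=d,**{k:np.array(v) for k,v in c.items()})
for q in ('jack_knob','jack_pointer','mark_pt','collar'):
    for r in spot_in('wrist',q)[:2]: X=w(c,d,*r['pixel']);print(q,round(r['p'],2),r['pixel'],X,w2f(X))
go(list(f2w(-.13,-.0725))+[.072],84.9)
```

```text
t 2.3 ee [ 0.148  -0.6329  0.3126] yaw 84.89 F [-0.2 -0.  -0. ] w 0.0872 ff 0.0 q [ 1.47  0.31 -0.22  1.3   0.07  1.54  1.17]
dp mm [688.6 281.4 240.5] twist -0.13
```

View pics/w1.png

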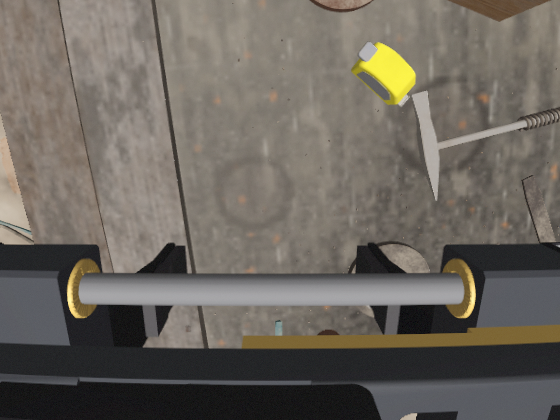

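The move rows were refused because every field is required. The wrist picture is from the old place and shows only the table, with the fingers at the left and right edges (rows 250–340).

>>> step_arm(
  deltas=[
    {"dp":[0.043,0.0177,0],"twist":0,"grip":1},
    {"dp":[0.043,0.0177,0],"twist":0,"grip":1},
    {"dp":[0.043,0.0177,0],"twist":0,"grip":1},
    {"dp":[0.043,0.0177,0],"twist":0,"grip":1},
    {"dp":[0.043,0.0177,0],"twist":0,"grip":1},
    {"dp":[0.043,0.0177,0],"twist":0,"grip":1},
    {"dp":[0.043,0.0177,0],"twist":0,"grip":1},
    {"dp":[0.043,0.0177,0],"twist":0,"grip":1},
    {"dp":[0.043,0.0177,0],"twist":0,"grip":1},
    {"dp":[0.043,0.0177,0],"twist":0,"grip":1},
    {"dp":[0.043,0.0177,0],"twist":0,"grip":1},
    {"dp":[0.043,0.0177,0],"twist":0,"grip":1},
  ],
)

```text
t: 3.75
ee_pos: [0.4064, -0.1361, 0.3129]
tcp_rot: [2.319, 2.117, -0.001]
contact_force: [0.9, -0.7, -0.2]
gripper_width: 0.0868
finger_force: 0.0
```

>>> step_arm(
  deltas=[
    {"dp":[0.043,0.0177,0],"twist":0,"grip":1},
    {"dp":[0.043,0.0177,0],"twist":0,"grip":1},
    {"dp":[0.043,0.0177,0],"twist":0,"grip":1},
    {"dp":[0.043,0.0177,0.01],"twist":0,"grip":1},
    {"dp":[0,0,0],"twist":0,"grip":1},
    {"dp":[0,0,0],"twist":0,"grip":1},
  ],
)

```text
t: 4.35
ee_pos: [0.4915, 0.0279, 0.3023]
tcp_rot: [-2.316, -2.122, 0.001]
contact_force: [-0.3, -0.9, -0.3]
gripper_width: 0.0875
finger_force: 0.0
```

Run:
```python
from h import *
st()
p,d,c=snap('wrist','w2.png')
np.savez('w2.npz',p=p,d=d,**{k:np.array(v) for k,v in c.items()})
for q in ('jack_knob','jack_pointer','mark_pt','collar'):
    for r in spot_in('wrist',q)[:2]: X=w(c,d,*r['pixel']);print(q,round(r['p'],2),r['pixel'],X,w2f(X))
go(list(f2w(-.13,-.0725))+[.072],84.9)
```

```text
t 4.35 ee [0.4915 0.0279 0.3023] yaw 85.0 F [-0.3 -0.9 -0.3] w 0.0875 ff 0.0 q [ 0.97 -0.02 -1.05  1.67 -0.02  1.48 -0.16]
jack_knob 0.83 [278.8, 259.4] [ 0.4928 -0.0744  0.0563] [-0.029  -0.0618]
jack_knob 0.55 [301.8, 213.7] [ 0.5291 -0.0282  0.0131] [-0.0783 -0.0297]
jack_pointer 0.87 [278.0, 260.4] [ 0.4917 -0.0742  0.0598] [-0.0291 -0.0629]
mark_pt 0.71 [362.6, 159.0] [0.6138 0.0397 0.0143] [-0.1534  0.0487]
mark_pt 0.53 [274.4, 314.0] [ 0.4851 -0.086   0.1659] [-0.0168 -0.0683]
collar 0.86 [265.1, 309.9] [ 0.4741 -0.0995  0.1342] [-0.0023 -0.0781]
dp mm [  2.   -0.7 230.7] twist -0.22
```

View pics/w2.png

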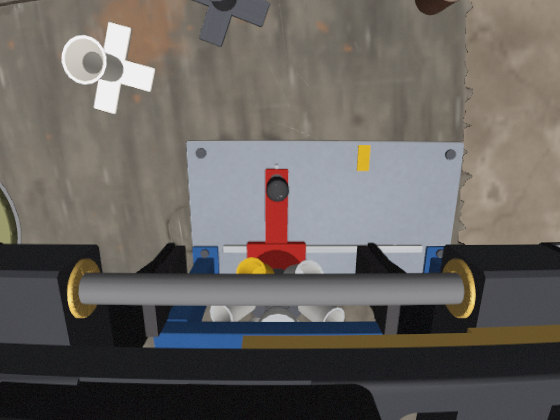

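The wrist view shows the knob at (277,188), the pointer tip at (277,166), the mark at (364,158) and the yellow socket mouth at (252,268).

Run:
```python
from h import *
z=np.load('w2.npz');c={k:z[k] for k in ('intrinsics','D','R','t')};d=z['d'];P=cloud(c,d)
for u,v in ((277,186),(277,190),(277,172),(277,167),(364,157)): X=w(c,d,u,v,1);print(u,v,X,w2f(X))
F=w2f(P);m=(abs(P[...,2]-.09)<.012)&(F[...,0]<-.1)&(F[...,0]>-.16)&(abs(F[...,1]+.07)<.04);print(m.sum(),F[m].min(0),F[m].max(0),F[m].mean(0))
hsv=cv2.cvtColor(z['p'],cv2.COLOR_RGB2HSV).astype(int)
r=((hsv[...,0]<6)|(hsv[...,0]>174))&(hsv[...,1]>180)&(F[...,0]<-.07)&(F[...,0]>-.12)&(d>0);print('foot y',F[r][:,1].min(),F[r][:,1].max(),np.median(F[r][:,1]),np.median(P[r][:,2]))
y=(hsv[...,0]>18)&(hsv[...,0]<32)&(hsv[...,1]>170)&(P[...,2]<.03)&(d>0);print('mark',F[y].min(0),F[y].max(0))
```

```text
277 186 [0.4984 0.0291 0.0987] [-0.1326 -0.0654]
277 190 [0.498  0.0246 0.0983] [-0.1281 -0.0654]
277 172 [0.4999 0.0346 0.0312] [-0.1382 -0.0643]
277 167 [0.5005 0.0402 0.0255] [-0.1438 -0.0643]
364 157 [0.6158 0.0421 0.014 ] [-0.156   0.0504]
462 [-0.1397 -0.0776] [-0.1152 -0.0531] [-0.1286 -0.0657]
foot y -0.07850723179230866 -0.052003018969169895 -0.06538878942965884 0.030859674662308482
mark [-0.1717  0.0417] [-0.14    0.0571]
```

>>> step_arm(
  deltas=[
    {"dp":[0.002,0,0.04],"twist":0,"grip":1},
    {"dp":[0,0,0.04],"twist":0,"grip":1},
    {"dp":[0,0,0.04],"twist":0,"grip":1},
    {"dp":[0,0,0.03],"twist":0,"grip":1},
    {"dp":[0,0,0.03],"twist":0,"grip":1},
    {"dp":[0,0,0.03],"twist":0,"grip":1},
    {"dp":[0,0,0.02],"twist":0,"grip":1},
    {"dp":[0,0,0],"twist":0,"grip":1},
  ],
)

```text
t: 5.4
ee_pos: [0.4894, 0.0277, 0.0701]
tcp_rot: [-2.318, -2.115, 0.006]
contact_force: [-0.1, 0.1, -0.2]
gripper_width: 0.087
finger_force: 0.0
```

>>> step_arm(
  deltas=[
    {"dp":[0,0,0],"twist":0,"grip":0.2},
    {"dp":[0,0,0],"twist":0,"grip":0.2},
    {"dp":[0,0,0],"twist":0,"grip":0.2},
    {"dp":[0,0,0],"twist":0,"grip":0.2},
    {"dp":[0,0,0],"twist":0,"grip":0.2},
    {"dp":[0,0,0],"twist":0,"grip":0.2},
    {"dp":[0,0,0],"twist":0,"grip":0.2},
  ],
  force=25,
)

```text
t: 6.1
ee_pos: [0.4919, 0.029, 0.0726]
tcp_rot: [2.319, 2.12, -0.0]
contact_force: [0.5, 0.7, 0.6]
gripper_width: 0.0393
finger_force: 0.0
```

Run:
```python
from h import *
st(); print(w2f(get_state()['ee_pos']))
```

```text
t 6.1 ee [0.4919 0.029  0.0726] yaw 84.87 F [0.5 0.7 0.6] w 0.0393 ff 0.0 q [ 0.83  0.26 -1.03  1.98  0.25  1.04 -0.41]
[-0.1319 -0.0719]
```

>>> step_arm(
  deltas=[
    {"dp":[0,0.003,0],"twist":0,"grip":0.1},
    {"dp":[0,0.003,0],"twist":0,"grip":0.1},
    {"dp":[0,0,0],"twist":0,"grip":0.1},
    {"dp":[0,0,0],"twist":0,"grip":0.1},
    {"dp":[0,0,0],"twist":0,"grip":0.1},
  ],
  force=30,
)

```text
t: 6.6
ee_pos: [0.4984, 0.0284, 0.0727]
tcp_rot: [2.318, 2.119, 0.001]
contact_force: [2.1, -0.1, -0.2]
gripper_width: 0.0252
finger_force: 30.0
```

Run:
```python
from h import *
st(); print(w2f(get_state()['ee_pos']))
```

```text
t 6.6 ee [0.4984 0.0284 0.0727] yaw 84.87 F [ 2.1 -0.1 -0.2] w 0.0252 ff 30.0 q [ 0.82  0.27 -1.02  1.97  0.27  1.05 -0.41]
[-0.1319 -0.0653]
```

>>> step_arm(
  deltas=[
    {"dp":[0,0.006,0],"twist":0,"grip":0.1},
    {"dp":[0,0.012,0],"twist":0,"grip":0.1},
    {"dp":[0,0.015,0],"twist":0,"grip":0.1},
    {"dp":[0,0.015,0],"twist":0,"grip":0.1},
    {"dp":[0,0.015,0],"twist":0,"grip":0.1},
    {"dp":[0,0.015,0],"twist":0,"grip":0.1},
    {"dp":[0,0.015,0],"twist":0,"grip":0.1},
    {"dp":[0,0.012,0],"twist":0,"grip":0.1},
    {"dp":[0,0.0085,0],"twist":0,"grip":0.1},
    {"dp":[0,0,0],"twist":0,"grip":0.1},
    {"dp":[0,0,0],"twist":0,"grip":0.1},
    {"dp":[0,0,0],"twist":0,"grip":0.1},
  ],
  force=40,
)

```text
t: 7.8
ee_pos: [0.6083, 0.0186, 0.0726]
tcp_rot: [-2.316, -2.118, 0.008]
contact_force: [-6.1, -0.7, 7.7]
gripper_width: 0.0249
finger_force: 40.0
```

```bash
cat > chk.py <<'E'
from h import *
st(); print(w2f(get_state()['ee_pos']))
def look(n,ym=True):
    p,d,c=snap(n); P=cloud(c,d);F=w2f(P);hsv=cv2.cvtColor(p,cv2.COLOR_RGB2HSV).astype(int);H,S,V=hsv[...,0],hsv[...,1],hsv[...,2]
    r=((H<6)|(H>174))&(S>180)&(F[...,0]<-.06)&(F[...,0]>-.145)&(abs(P[...,2]-.03)<.008)&(d>0)
    y=(H>18)&(H<32)&(S>150)&(V>100)&(abs(P[...,2]-.012)<.01)&(d>0)&(F[...,0]<-.1)&(F[...,0]>-.2)
    for nm,k in (('foot',r),('mark',y)):
        if k.any(): print(n,nm,k.sum(),F[k].min(0),F[k].max(0),'mean',F[k].mean(0))
    return p,d,c,P,F,H,S,V
E
python3 - <<'E'
from chk import *
for n in ('scene','top','wrist'): look(n)
E
```

```text
t 7.8 ee [0.6083 0.0186 0.0726] yaw 84.9 F [-6.1 -0.7  7.7] w 0.0249 ff 40.0 q [ 0.64  0.52 -0.91  1.7   0.44  1.15 -0.48]
[-0.1319  0.0451]
scene foot 93 [-0.1443  0.0299] [-0.0601  0.0541] mean [-0.1021  0.0363]
scene mark 23 [-0.1705  0.0426] [-0.1492  0.0559] mean [-0.1598  0.0489]
wrist foot 1817 [-0.1425  0.031 ] [-0.06    0.0598] mean [-0.1042  0.0456]
wrist mark 1024 [-0.1721  0.0425] [-0.1399  0.0573] mean [-0.1572  0.0501]
```

>>> step_arm(
  deltas=[
    {"dp":[0,0.004,0],"twist":0,"grip":0.1},
    {"dp":[0,0.001,0],"twist":0,"grip":0.1},
    {"dp":[0,0,0],"twist":0,"grip":0.1},
    {"dp":[0,0,0],"twist":0,"grip":0.1},
  ],
)

```text
t: 8.35
ee_pos: [0.6117, 0.0183, 0.0726]
tcp_rot: [-2.314, -2.117, 0.012]
contact_force: [-10.8, -0.9, 12.2]
gripper_width: 0.0251
finger_force: 40.0
```

Run:
```python
from chk import *
look('wrist')
```

```text
t 8.35 ee [0.6117 0.0183 0.0726] yaw 84.92 F [-10.8  -0.9  12.2] w 0.0251 ff 40.0 q [ 0.63  0.53 -0.91  1.69  0.44  1.16 -0.48]
[-0.132   0.0484]
wrist foot 1808 [-0.1426  0.0344] [-0.06    0.0631] mean [-0.1045  0.049 ]
wrist mark 1020 [-0.172   0.0422] [-0.14   0.057] mean [-0.1572  0.0497]
```

>>> step_arm(
  deltas=[
    {"dp":[0,-0.003,0],"twist":0,"grip":0.1},
    {"dp":[0,0,0],"twist":0,"grip":0.7},
    {"dp":[0,0,0],"twist":0,"grip":0.7},
    {"dp":[0,0,0],"twist":0,"grip":0.7},
    {"dp":[0,0,-0.02],"twist":0,"grip":0.7},
    {"dp":[0,0,-0.04],"twist":0,"grip":0.7},
    {"dp":[0,0,-0.045],"twist":0,"grip":0.7},
    {"dp":[0,0,-0.045],"twist":0,"grip":0.7},
    {"dp":[0,0,-0.045],"twist":0,"grip":0.7},
    {"dp":[0,0,-0.04],"twist":0,"grip":0.7},
    {"dp":[0,0,0],"twist":0,"grip":0.7},
  ],
)

```text
t: 9.5
ee_pos: [0.6153, 0.0193, 0.3136]
tcp_rot: [2.314, 2.116, 0.012]
contact_force: [0.3, -0.1, -0.2]
gripper_width: 0.0609
finger_force: 0.0
```

Run:
```python
from chk import *
for n in ('wrist','top','scene'):
    p,d,c,P,F,H,S,V=look(n)
    cv2.imwrite(f'pics/{n}3.png',p[:,:,::-1])
    y=(H>18)&(H<32)&(S>150)&(V>90)&(d>0)&(P[...,2]>.11)&(P[...,2]<.165)&(np.hypot(F[...,0],F[...,1]-.05)<.09)
    print('ysock',y.sum(),F[y].mean(0), 'rim',F[y&(P[...,2]>.135)].mean(0))
    # predicted mouth/floor pixels for q values
    for q in (.1,.2,.3,.4,.5):
        a=np.deg2rad(220)-q; X=list(f2w(.060*np.cos(a),.0487+.06*np.sin(a)))+[.143]
        print(q,np.round(proj(c,X)[0],1),end=' ')
    print('obs',np.round(np.argwhere(y).mean(0)[::-1],1) if y.any() else '')
s,_=[None]*2
```

```text
t 9.5 ee [0.6153 0.0193 0.3136] yaw 84.86 F [ 0.3 -0.1 -0.2] w 0.0609 ff 0.0 q [ 0.68  0.36 -1.    1.38  0.3   1.56 -0.37]
[-0.1332  0.052 ]
wrist foot 759 [-0.1418  0.035 ] [-0.0605  0.0619] mean [-0.0932  0.049 ]
wrist mark 239 [-0.1718  0.043 ] [-0.1407  0.0566] mean [-0.1574  0.0499]
ysock 361 [-0.0514  0.0226] rim [-0.0569  0.0227]
0.1 [234.2 271.5] 0.2 [238.9 268.8] 0.3 [244.  266.5] 0.4 [249.3 264.7] 0.5 [254.8 263.4] obs [242.3 264.9]
top mark 18 [-0.1716  0.0418] [-0.157  0.053] mean [-0.165   0.0472]
ysock 0 [nan nan] rim [nan nan]
0.1 [297.9 192.7] 0.2 [297.1 190.9] 0.3 [296.4 189.1] 0.4 [295.9 187.2] 0.5 [295.7 185.3] obs 
scene foot 134 [-0.1439  0.0321] [-0.0604  0.0589] mean [-0.0961  0.0437]
scene mark 27 [-0.1714  0.0422] [-0.1429  0.0548] mean [-0.1595  0.0484]
ysock 99 [-0.0437  0.0264] rim [-0.0476  0.0242]
0.1 [275.8 185.5] 0.2 [273.9 185.1] 0.3 [271.9 184.6] 0.4 [270.1 184. ] 0.5 [268.4 183.3] obs [274.8 185.7]<stdin>:6: RuntimeWarning: Mean of empty slice.
  ret = um.true_divide(
```

View pics/wrist3.png

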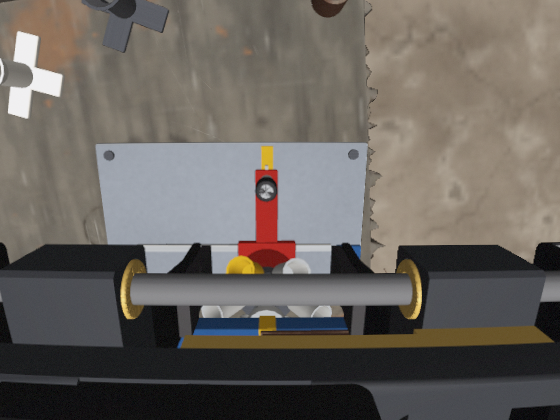

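Jack is on its mark: the pointer tip at (266,167) meets the mark at (267,157). The yellow mouth is at (240,267), which puts the collar at about 0.24 rad. Next is the bar, approached with a yaw that keeps the hand clear of the tall look-alike.

Run:
```python
from h import *
go([.452,.251,.31],148)
```

```text
dp mm [ 217.8 -180.8   -3.3] twist -63.14
```

>>> step_arm(
  deltas=[
    {"dp":[0.0311,-0.0258,0],"twist":0,"grip":0.7},
    {"dp":[0.0311,-0.0258,0],"twist":0,"grip":0.7},
    {"dp":[0.0311,-0.0258,0],"twist":0,"grip":0.7},
    {"dp":[0.0311,-0.0258,0],"twist":0,"grip":0.7},
    {"dp":[0.0311,-0.0258,0],"twist":0,"grip":0.7},
    {"dp":[0.0311,-0.0258,0],"twist":0,"grip":0.7},
    {"dp":[0.0311,-0.0258,0],"twist":0,"grip":0.7},
  ],
)

```text
t: 10.35
ee_pos: [0.4507, 0.2514, 0.3056]
tcp_rot: [-2.319, -2.118, 0.005]
contact_force: [0.0, 0.1, 0.0]
gripper_width: 0.0607
finger_force: 0.0
```

>>> step_arm(
  deltas=[
    {"dp":[0,0,0],"twist":-8,"grip":0.7},
    {"dp":[0,0,0],"twist":-8,"grip":0.7},
    {"dp":[0,0,0],"twist":-8,"grip":0.7},
    {"dp":[0,0,0],"twist":-8,"grip":0.7},
    {"dp":[0,0,0],"twist":-8,"grip":0.7},
    {"dp":[0,0,0],"twist":-8,"grip":0.7},
    {"dp":[0,0,0],"twist":-8,"grip":0.7},
    {"dp":[0,0,0],"twist":-7.1,"grip":0.7},
    {"dp":[0,0,0],"twist":0,"grip":0.7},
  ],
)

```text
t: 11.25
ee_pos: [0.4519, 0.2503, 0.3058]
tcp_rot: [-0.866, -3.017, 0.002]
contact_force: [0.9, 0.8, -0.0]
gripper_width: 0.0609
finger_force: 0.0
```

```bash
cat > bt.py <<'E'
from h import *
st()
for n in ('wrist','scene','top'):
    p,d,c=snap(n,n+'4.png');P=cloud(c,d)
    for lo,hi,nm in ((.180,.196,'top'),(.085,.175,'shaft'),(.066,.080,'rim')):
        R=.03 if nm!='rim' else .04
        k=(d>0)&(P[...,2]>lo)&(P[...,2]<hi)&(np.hypot(P[...,0]-.452,P[...,1]-.251)<R)
        if k.sum()>3: print(n,nm,k.sum(),P[k].mean(0),P[k].min(0),P[k].max(0))
go([.452,.251,.134],148)
E
python3 bt.py
```

```text
t 11.25 ee [0.4519 0.2503 0.3058] yaw 147.96 F [ 0.9  0.8 -0. ] w 0.0609 ff 0.0 q [ 0.65  0.13 -1.29  1.61  0.12  1.5   0.37]
wrist top 346 [0.4526 0.2504 0.1877] [0.4447 0.2409 0.1807] [0.4624 0.2588 0.1905]
wrist shaft 273 [0.4476 0.2535 0.1363] [0.4445 0.242  0.0852] [0.4573 0.2588 0.175 ]
wrist rim 677 [0.4505 0.2516 0.0731] [0.4285 0.2245 0.066 ] [0.4784 0.2747 0.0799]
scene top 51 [0.4501 0.2521 0.1865] [0.4428 0.2436 0.181 ] [0.4589 0.2594 0.1909]
scene shaft 166 [0.447  0.2544 0.1323] [0.4425 0.2419 0.0851] [0.4569 0.2603 0.1749]
scene rim 147 [0.4524 0.2518 0.073 ] [0.427  0.2256 0.066 ] [0.4778 0.2773 0.0798]
top rim 19 [0.4424 0.2344 0.0737] [0.4289 0.227  0.0681] [0.4573 0.2451 0.0774]
dp mm [  0.1   0.4 172.6] twist -0.19
```

>>> step_arm(
  deltas=[
    {"dp":[0,0,0.04],"twist":0,"grip":0.7},
    {"dp":[0,0,0.04],"twist":0,"grip":0.7},
    {"dp":[0,0,0.04],"twist":0,"grip":0.7},
    {"dp":[0,0,0.03],"twist":0,"grip":0.7},
    {"dp":[0,0,0.022],"twist":0,"grip":0.7},
    {"dp":[0,0,0],"twist":0,"grip":0.1},
    {"dp":[0,0,0],"twist":0,"grip":0.1},
    {"dp":[0,0,0],"twist":0,"grip":0.1},
    {"dp":[0,0,0],"twist":0,"grip":0.1},
    {"dp":[0,0,0],"twist":0,"grip":0.1},
    {"dp":[0,0,0],"twist":0,"grip":0.1},
  ],
  force=15,
)

```text
t: 12.5
ee_pos: [0.4528, 0.2511, 0.1361]
tcp_rot: [0.867, 3.018, 0.0]
contact_force: [-0.4, -0.3, -0.7]
gripper_width: 0.0205
finger_force: 0.0
```

Run:
```python
from h import *
st()
```

```text
t 12.5 ee [0.4528 0.2511 0.1361] yaw 147.94 F [-0.4 -0.3 -0.7] w 0.0205 ff 0.0 q [ 0.51  0.3  -1.21  1.86  0.3   1.19  0.22]
```

>>> step_arm(
  deltas=[
    {"dp":[0,0,0],"twist":0,"grip":0.05},
    {"dp":[0,0,0],"twist":0,"grip":0.05},
    {"dp":[0,0,-0.01],"twist":0,"grip":0.05},
    {"dp":[0,0,-0.015],"twist":0,"grip":0.05},
    {"dp":[0,0,-0.015],"twist":0,"grip":0.05},
    {"dp":[0,0,-0.002],"twist":0,"grip":0.05},
    {"dp":[0,0,0],"twist":8,"grip":0.05},
    {"dp":[0,0,0],"twist":8,"grip":0.05},
    {"dp":[0,0,0],"twist":8,"grip":0.05},
    {"dp":[0,0,0],"twist":8,"grip":0.05},
    {"dp":[0,0,0],"twist":5,"grip":0.05},
    {"dp":[0,0,0],"twist":0,"grip":0.05},
  ],
  force=15,
)

```text
t: 13.7
ee_pos: [0.4524, 0.251, 0.1776]
tcp_rot: [1.78, 2.588, -0.0]
contact_force: [-0.2, -0.1, -3.0]
gripper_width: 0.0178
finger_force: 15.0
```

```bash
cat > barfit.py <<'E'
from h import *
# bar axis from scene+wrist clouds: points near tool, line fit
def barfit(tool,dirn,names=('scene',),g=.15,dump=None):
    """rough: bar axis through grasp tool+19mm, unit dirn ; returns fitted dir"""
    gp=np.array(tool)+[0,0,.019]
    for n in names:
        p,d,c=snap(n,dump and n+dump); P=cloud(c,d); u=np.array(dirn,float);u/=np.linalg.norm(u); o=gp
        for it in range(4):
            v=P-o; s=v@u; r=np.linalg.norm(v-s[...,None]*u,axis=-1)
            k=(d>0)&(r<(.022 if it<2 else .015))&(s<-.03)&(s>-.17)
            Q=P[k]
            if len(Q)<15: print(n,'few',len(Q)); break
            m=Q.mean(0); U=np.linalg.svd(Q-m)[2][0]; u=U*np.sign(U[2])
            cam=-np.array(c['R']).T@c['t']; e=m-cam; e-=u*(e@u); o=m+.0075*e/np.linalg.norm(e)
        else: print(n,len(Q),'dir',u,'tilt',np.rad2deg(np.arccos(u[2])).round(1),'az',np.rad2deg(np.arctan2(u[1],u[0])).round(1),'at grasp z:',o+u*((gp[2]-o[2])/u[2]),'smin',s[k].min())
E
python3 - <<'E'
from barfit import *
st();s=get_state();barfit(s['ee_pos'],[0,0,1],('scene','wrist'))
E
```

```text
t 13.7 ee [0.4524 0.251  0.1776] yaw 110.96 F [-0.2 -0.1 -3. ] w 0.0178 ff 15.0 q [ 0.47  0.2  -1.12  1.81  0.19  1.25 -0.34]
scene few 0
wrist 3497 dir [-0.9583 -0.281   0.0529] tilt 87.0 az -163.7 at grasp z: [-3.3025 -0.857   0.1966] smin -0.16997154811073173
```

>>> step_arm(
  deltas=[
    {"dp":[0.01,0,0],"twist":0,"grip":0.05},
    {"dp":[0.01,0,0],"twist":0,"grip":0.05},
    {"dp":[0.01,0,0.001],"twist":0,"grip":0.05},
    {"dp":[0.01,0,0.002],"twist":0,"grip":0.05},
    {"dp":[0.01,0,0.002],"twist":0,"grip":0.05},
    {"dp":[0,0,0],"twist":0,"grip":0.05},
  ],
  force=10,
)

```text
t: 14.4
ee_pos: [0.4332, 0.2999, 0.1723]
tcp_rot: [-1.775, -2.59, -0.001]
contact_force: [1.1, -0.0, -3.4]
gripper_width: 0.0176
finger_force: 10.0
```

Run:
```python
from h import *
st()
p,d,c=snap('wrist'); q,_,c2=snap('scene')
u,v=np.round(proj(c2,[.43,.28,.13])[0]).astype(int)
a=cv2.resize(q[v-60:v+60,u-60:u+60],(420,420),interpolation=cv2.INTER_CUBIC)
cv2.imwrite('pics/tilt.png',cv2.resize(np.hstack([p,a]),(800,343))[:,:,::-1])
```

```text
t 14.4 ee [0.4332 0.2999 0.1723] yaw 111.16 F [ 1.1 -0.  -3.4] w 0.0176 ff 10.0 q [ 0.36  0.24 -1.13  1.79  0.23  1.25 -0.46]
```

View pics/tilt.png

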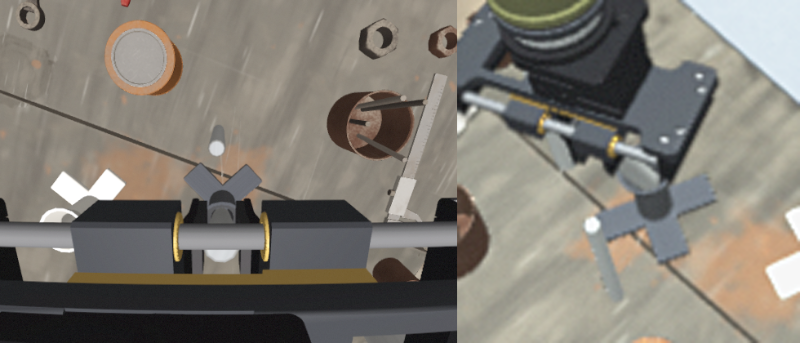

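The wrist view shows the bar leaning in the grip, with its top at (220,250) and the stand's feet at (222,185). It pivots with almost no force, so I tilt it further.

>>> step_arm(
  deltas=[
    {"dp":[0.01,0,0.003],"twist":0,"grip":0.05},
    {"dp":[0.01,0,0.004],"twist":0,"grip":0.05},
    {"dp":[0.005,0,0.002],"twist":0,"grip":0.05},
    {"dp":[0,0,0],"twist":0,"grip":0.05},
  ],
  force=10,
)

```text
t: 14.9
ee_pos: [0.4249, 0.322, 0.1631]
tcp_rot: [-1.777, -2.59, 0.0]
contact_force: [1.1, -0.5, -2.9]
gripper_width: 0.0177
finger_force: 10.0
```

>>> step_arm(
  deltas=[
    {"dp":[0,0,0],"twist":0,"grip":0.05},
    {"dp":[0,0,-0.01],"twist":0,"grip":0.05},
    {"dp":[0,0,-0.03],"twist":0,"grip":0.05},
    {"dp":[0,0,-0.04],"twist":0,"grip":0.05},
    {"dp":[0,0,-0.04],"twist":0,"grip":0.05},
    {"dp":[0,0,-0.04],"twist":0,"grip":0.05},
    {"dp":[0,0,0],"twist":0,"grip":0.05},
  ],
  force=40,
)

```text
t: 15.6
ee_pos: [0.4272, 0.3238, 0.3297]
tcp_rot: [1.778, 2.586, 0.015]
contact_force: [0.7, 0.6, -3.2]
gripper_width: 0.0169
finger_force: 40.0
```

Run:
```python
from barfit import *
st();s=get_state();
a=np.deg2rad(yaw());t=np.deg2rad(27);u=[np.sin(t)*np.cos(a),np.sin(t)*np.sin(a),np.cos(t)]
barfit(s['ee_pos'],u,('scene','top','wrist'),dump='5.png')
for q in (.2,.24,.28):
  an=np.pi+np.deg2rad(40)-q; r=.060+.006
  print(q,f2w(r*np.cos(an),.049+r*np.sin(an)))
```

```text
t 15.6 ee [0.4272 0.3238 0.3297] yaw 110.97 F [ 0.7  0.6 -3.2] w 0.0169 ff 40.0 q [ 0.37  0.15 -1.18  1.54  0.14  1.54 -0.44]
scene few 11
top few 0
wrist few 0
0.2 [ 0.5743 -0.0526]
0.24 [ 0.5767 -0.0516]
0.28 [ 0.5792 -0.0507]
```

```bash
cat > tip.py <<'E'
from h import *
def pts(names=('scene','wrist'),zlo=.03,zhi=.02,R=.13):
    s=get_state();e=np.array(s['ee_pos']);M=Ro.from_rotvec(s['tcp_rot']).as_matrix()
    for n in names:
        p,d,c=snap(n);P=cloud(c,d);T=(P-e)@M  # tool coords
        k=(d>0)&(T[...,2]>.004)&(T[...,2]<.17)&(abs(T[...,1])<.02)&(T[...,0]>-.13)&(T[...,0]<.06)
        Q=T[k];print(n,len(Q))
        for a in np.arange(0,.16,.02):
            b=Q[(Q[:,2]>=a)&(Q[:,2]<a+.02)]
            if len(b)>3: print('  z',round(a+.01,2),len(b),'x',b[:,0].min().round(4),b[:,0].max().round(4),'y',np.median(b[:,1]).round(4))
        if len(Q): print('  maxz',Q[:,2].max(), Q[Q[:,2].argmax()])
if __name__=='__main__':
    st();pts()
E
python3 tip.py
```

```text
t 15.75 ee [0.4253 0.3209 0.3231] yaw 110.96 F [-0.  -0.2 -3.6] w 0.0172 ff 40.0 q [ 0.37  0.16 -1.18  1.55  0.14  1.54 -0.44]
scene 82
  z 0.01 7 x -0.025 -0.0194 y -0.0091
  z 0.03 27 x -0.0375 -0.0218 y -0.0086
  z 0.05 26 x -0.0483 -0.029 y -0.0081
  z 0.07 10 x -0.0514 -0.0419 y -0.0062
  z 0.09 4 x -0.0709 -0.0513 y -0.0036
  z 0.11 8 x -0.0789 -0.0638 y -0.0076
  maxz 0.10756070866663799 [-0.0667 -0.0052  0.1076]
wrist 0
```

View pics/wrist5.png

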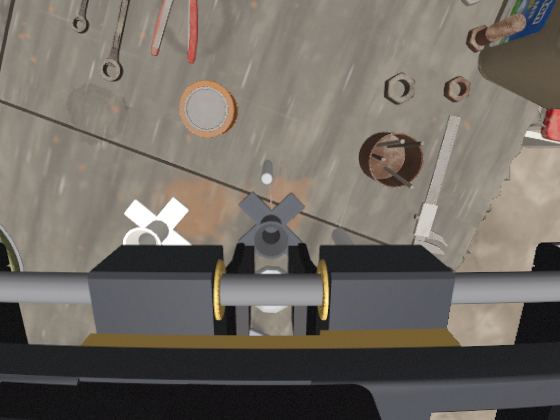

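The stand is at (272,230), directly below. The bar's lower end is hidden behind the fingers, but the scene cloud gives a lean of about 27.6° with the tip at tool (−0.068, 0, 0.111). Next I look at the collar from above it.

Run:
```python
from h import *
st();go(list(f2w(-.075,.045))+[.37])
```

```text
t 15.85 ee [0.425  0.3204 0.322 ] yaw 110.96 F [ 0.3  0.1 -3.7] w 0.0171 ff 40.0 q [ 0.37  0.16 -1.18  1.55  0.14  1.54 -0.44]
dp mm [-398.6   38.   -47.8] twist None
```

>>> step_arm(
  deltas=[
    {"dp":[0,0,-0.048],"twist":0,"grip":0.05},
    {"dp":[-0.02,0.002,0],"twist":0,"grip":0.05},
    {"dp":[-0.042,0.004,0],"twist":0,"grip":0.05},
    {"dp":[-0.042,0.004,0],"twist":0,"grip":0.05},
    {"dp":[-0.042,0.004,0],"twist":0,"grip":0.05},
    {"dp":[-0.042,0.004,0],"twist":0,"grip":0.05},
    {"dp":[-0.042,0.004,0],"twist":0,"grip":0.05},
    {"dp":[-0.042,0.004,0],"twist":0,"grip":0.05},
    {"dp":[-0.042,0.004,0],"twist":0,"grip":0.05},
    {"dp":[-0.042,0.004,0],"twist":0,"grip":0.05},
    {"dp":[-0.042,0.004,0],"twist":0,"grip":0.05},
    {"dp":[0,0,0],"twist":0,"grip":0.05},
  ],
)

```text
t: 17.05
ee_pos: [0.6049, -0.0464, 0.3677]
tcp_rot: [-1.794, -2.576, 0.006]
contact_force: [-1.2, -1.7, -3.8]
gripper_width: 0.017
finger_force: 40.0
```

```bash
cat > ang.py <<'E'
from h import *
from scipy.optimize import least_squares
def ang(JY=.049):
    st()
    for n in ('wrist','scene'):
        p,d,c=snap(n,n+'6.png');P=cloud(c,d);F=w2f(P);hsv=cv2.cvtColor(p,cv2.COLOR_RGB2HSV).astype(int);H,S,V=hsv[...,0],hsv[...,1],hsv[...,2]
        y=(H>18)&(H<34)&(S>130)&(V>80)&(d>0)&(P[...,2]>.10)&(P[...,2]<.165)&(np.hypot(F[...,0],F[...,1]-JY)<.09)
        A=np.c_[F[y],P[y][:,2]]-[0,JY,.105]
        if len(A)<20: print(n,'few');continue
        l=np.deg2rad(33)
        def res(x):
            a=x[0]; u=np.array([np.sin(l)*np.cos(a),np.sin(l)*np.sin(a),np.cos(l)]); o=np.array([.039*np.cos(a),.039*np.sin(a)+x[1],.004])
            v=A-o; r=np.linalg.norm(v-np.outer(v@u,u),axis=1)
            return np.where(abs(r-.0115)<abs(r-.0115-x[2]),r-.0115,r-.0115-x[2])
        for fixed in (1,0):
            f=(lambda x:res([x[0],0,.0035])) if fixed else (lambda x:np.r_[res([x[0],x[1],.0035]),x[1]*3])
            best=min((least_squares(f,[a0]+[0]*(1-fixed),loss='soft_l1',f_scale=.002) for a0 in np.deg2rad([100,130,160,190,205,215])),key=lambda r:r.cost)
            print(n,len(A),'yellow deg',np.rad2deg(best.x[0]).round(1),'q',(np.deg2rad(220)-best.x[0]).round(3),best.x[1:],'rms mm',1e3*np.sqrt(np.mean(best.fun**2)))
        print('  mean dir',np.rad2deg(np.arctan2(A[:,1].mean(),A[:,0].mean()))%360)
if __name__=='__main__': ang()
E
python3 ang.py
```

```text
t 17.05 ee [ 0.6049 -0.0464  0.3677] yaw 110.29 F [-1.2 -1.7 -3.8] w 0.017 ff 40.0 q [ 0.74  0.32 -0.94  1.28  0.26  1.67  0.2 ]
wrist 767 yellow deg 208.8 q 0.196 [] rms mm 2.6691244134448513
wrist 767 yellow deg 217.5 q 0.044 [0.011] rms mm 1.7115197669682252
  mean dir 209.63014153254286
scene 120 yellow deg 210.3 q 0.17 [] rms mm 2.3468234318241104
scene 120 yellow deg 210.1 q 0.173 [-0.0002] rms mm 2.3393638221851725
  mean dir 207.49917164587458
```

View pics/wrist6.png

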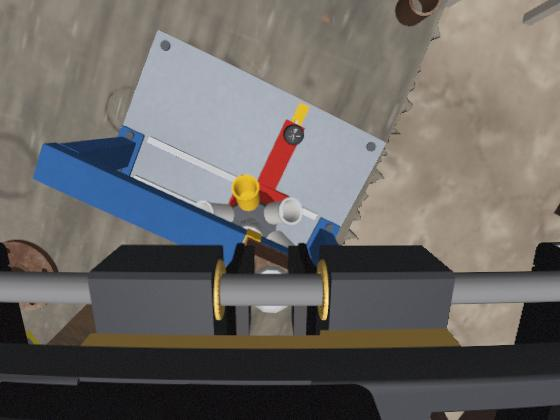

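Clear view: yellow mouth at about (246,186), next mouth at about (290,211), and the pointer still on the mark at (300,118).

Run:
```python
from h import *
c=calibration('wrist');JY=.049
for q in (.1,.15,.2,.25,.3):
    for b in (220,160):
        a=np.deg2rad(b)-q
        print(q,b,*[np.round(proj(c,list(f2w(r*np.cos(a),JY+r*np.sin(a)))+[z])[0],1) for r,z in ((.060,.143),(.039,.109))])
print(np.round(proj(c,[list(f2w(-.13,JY))+[.098]])[0],1),'knob top obs ~ (293,133)')
im=cv2.imread('pics/wrist6.png');cv2.imwrite('pics/cr.png',cv2.resize(im[150:250,190:320],None,fx=6,fy=6,interpolation=cv2.INTER_CUBIC))
```

```text
0.1 220 [238.8 192.7] [244.1 203.4]
0.1 160 [286.6 211.2] [272.6 214.3]
0.15 220 [241.3 192.3] [245.6 203.2]
0.15 160 [288.1 213.1] [273.5 215.5]
0.2 220 [243.9 192.2] [247.1 203.1]
0.2 160 [289.5 215.2] [274.3 216.7]
0.25 220 [246.5 192.1] [248.7 203. ]
0.25 160 [290.8 217.3] [275.1 217.9]
0.3 220 [249.1 192.2] [250.2 203.1]
0.3 160 [292.  219.4] [275.8 219.2]
[293.7 140.3] knob top obs ~ (293,133)
```

View pics/cr.png

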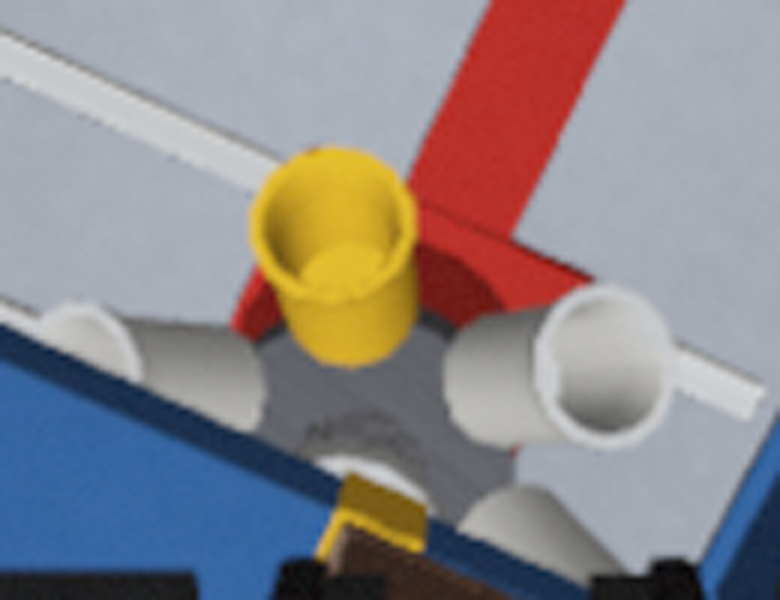

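```bash
cat >> h.py <<'E'
def sock(phi_deg,r,z,JY=.049):
    """world point at radius r, phi from fixture -x toward +y"""
    a=np.pi-np.deg2rad(phi_deg); return list(f2w(r*np.cos(a),JY+r*np.sin(a)))+[z]
def syaw(phi): return 180-phi-95.1
E
python3 - <<'E'
from h import *
st();print(syaw(-26.25));go(sock(-26.25,.158,.30),syaw(-26.25))
E
```

```text
t 17.15 ee [ 0.6032 -0.0384  0.3691] yaw 110.83 F [-0.2  1.  -3.1] w 0.0169 ff 40.0 q [ 0.74  0.32 -0.95  1.28  0.26  1.67  0.2 ]
111.15
dp mm [ 88.8 -29.8  69.5] twist -0.32
```

>>> step_arm(
  deltas=[
    {"dp":[0.03,-0.01,0],"twist":0,"grip":0.05},
    {"dp":[0.03,-0.01,0],"twist":0,"grip":0.05},
    {"dp":[0.0288,-0.0098,0],"twist":-0.3,"grip":0.05},
    {"dp":[0,0,0.03],"twist":0,"grip":0.05},
    {"dp":[0,0,0.03],"twist":0,"grip":0.05},
    {"dp":[0,0,0.01],"twist":0,"grip":0.05},
    {"dp":[0,0,0],"twist":0,"grip":0.05},
    {"dp":[0,0,0],"twist":0,"grip":0.05},
    {"dp":[0,0,0],"twist":0,"grip":0.05},
  ],
)

```text
t: 18.05
ee_pos: [0.5447, 0.0358, 0.3029]
tcp_rot: [1.772, 2.592, 0.002]
contact_force: [-0.1, 0.1, -3.0]
gripper_width: 0.017
finger_force: 40.0
```

Run:
```python
from tip import *
st();pts(('scene',));go(sock(-26.25,.1416,.275),syaw(-26.25))
```

```text
t 18.05 ee [0.5447 0.0358 0.3029] yaw 111.29 F [-0.1  0.1 -3. ] w 0.017 ff 40.0 q [ 0.79  0.16 -1.    1.56  0.14  1.49  0.15]
scene 162
  z 0.01 6 x -0.0271 -0.0092 y -0.0054
  z 0.03 22 x -0.041 -0.0216 y -0.006
  z 0.05 25 x -0.0488 -0.0303 y -0.0045
  z 0.07 24 x -0.0623 -0.0407 y -0.0056
  z 0.09 23 x -0.0757 -0.0516 y -0.005
  z 0.11 7 x -0.0726 -0.0607 y -0.0031
  z 0.15 25 x -0.1147 -0.0981 y -0.0001
  maxz 0.16986732547665045 [-0.0904 -0.0113  0.1699]
dp mm [-17.4  -1.7  27.9] twist 0.13
```

>>> step_arm(
  deltas=[
    {"dp":[-0.009,-0.001,0.014],"twist":0,"grip":0.05},
    {"dp":[-0.0084,-0.0007,0.014],"twist":0,"grip":0.05},
    {"dp":[-0.004,0,0.01],"twist":0,"grip":0.05},
    {"dp":[-0.004,0,0.01],"twist":0,"grip":0.05},
    {"dp":[-0.002,0,0.006],"twist":0,"grip":0.05},
    {"dp":[-0.002,0,0.006],"twist":0,"grip":0.05},
    {"dp":[0,0,0],"twist":0,"grip":0.05},
  ],
  force=15,
)

```text
t: 18.8
ee_pos: [0.5526, 0.0071, 0.2407]
tcp_rot: [-1.773, -2.592, 0.001]
contact_force: [0.3, 0.4, -2.9]
gripper_width: 0.0172
finger_force: 15.0
```

Run:
```python
from tip import *
st();pts(('scene',));go(sock(-26.25,.119,.213),syaw(-26.25))
```

```text
t 18.8 ee [0.5526 0.0071 0.2407] yaw 111.26 F [ 0.3  0.4 -2.9] w 0.0172 ff 15.0 q [ 0.8   0.21 -0.97  1.64  0.18  1.38  0.17]
scene 448
  z 0.03 42 x -0.1289 -0.0216 y -0.001
  z 0.05 71 x -0.1272 -0.0288 y -0.0053
  z 0.07 57 x -0.123 -0.0399 y -0.0003
  z 0.09 64 x -0.1281 -0.0497 y -0.0032
  z 0.11 87 x -0.1294 -0.0588 y -0.004
  z 0.13 79 x -0.1296 -0.0684 y -0.0085
  z 0.15 15 x -0.1059 -0.097 y -0.0129
  maxz 0.16948223832036347 [-0.1024  0.0008  0.1695]
dp mm [-10.7   0.9  28.3] twist 0.13
```

>>> step_arm(
  deltas=[
    {"dp":[-0.002,0,0.0055],"twist":0,"grip":0.05},
    {"dp":[-0.002,0,0.0055],"twist":0,"grip":0.05},
    {"dp":[-0.002,0,0.0055],"twist":0,"grip":0.05},
    {"dp":[-0.002,0,0.0055],"twist":0,"grip":0.05},
    {"dp":[0,0,0],"twist":0,"grip":0.05},
  ],
  force=15,
)

```text
t: 19.35
ee_pos: [0.5559, -0.0014, 0.2187]
tcp_rot: [1.774, 2.592, -0.002]
contact_force: [0.9, -2.7, -2.7]
gripper_width: 0.0179
finger_force: 15.0
```

Run:
```python
from tip import *
st();go(sock(-26.25,.119,.213),syaw(-26.25))
```

```text
t 19.35 ee [ 0.5559 -0.0014  0.2187] yaw 111.21 F [ 0.9 -2.7 -2.7] w 0.0179 ff 15.0 q [ 0.8   0.23 -0.96  1.67  0.2   1.34  0.17]
dp mm [-1.3  1.2  5.7] twist 0.06
```

>>> step_arm(
  deltas=[
    {"dp":[0,0,0.004],"twist":0,"grip":0.05},
    {"dp":[0,0,0.004],"twist":0,"grip":0.05},
    {"dp":[0,0,0],"twist":0,"grip":0.05},
  ],
  force=15,
)

```text
t: 19.65
ee_pos: [0.5554, 0.0028, 0.2123]
tcp_rot: [-1.769, -2.593, -0.003]
contact_force: [-3.4, 2.1, 4.2]
gripper_width: 0.0173
finger_force: 15.0
```

Run:
```python
from tip import *
st();go(sock(-26.25,.119,.213),syaw(-26.25))
for f in (35,): print(sock(f,.119,.21),syaw(f))
p,d,c=snap('scene')
u,v=np.round(proj(c,sock(-26,.06,.143))[0]).astype(int)
cv2.imwrite('pics/ins.png',cv2.resize(p[v-60:v+50,u-70:u+70],None,fx=5,fy=5,interpolation=cv2.INTER_CUBIC)[:,:,::-1])
```

```text
t 19.65 ee [0.5554 0.0028 0.2123] yaw 111.39 F [-3.4  2.1  4.2] w 0.0173 ff 15.0 q [ 0.8   0.24 -0.97  1.68  0.2   1.33  0.17]
dp mm [-5.4  0.2 -0.7] twist 0.24
[np.float64(0.6771567241467327), np.float64(-0.022130173837162273), 0.21] 49.900000000000006
```

View pics/ins.png

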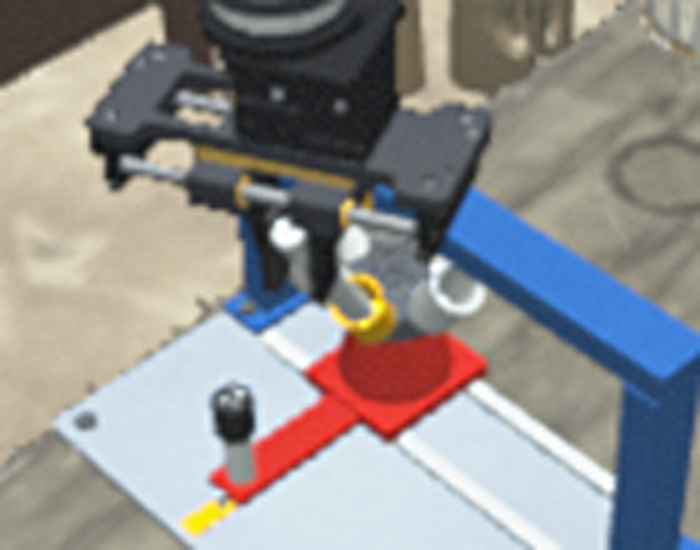

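The bar is seated in the yellow socket at about (355,300), and the downward force reversed when it reached the floor. Swing the first stretch.

>>> step_arm(
  deltas=[
    {"dp":[-0.0005,0.0107,0],"twist":5,"grip":0.05},
    {"dp":[-0.0005,0.0107,0],"twist":5,"grip":0.05},
    {"dp":[-0.0005,0.0107,0],"twist":5,"grip":0.05},
    {"dp":[-0.0005,0.0107,0],"twist":5,"grip":0.05},
    {"dp":[-0.0005,0.0107,0],"twist":5,"grip":0.05},
    {"dp":[-0.0005,0.0107,0],"twist":5,"grip":0.05},
    {"dp":[0,0,0],"twist":0,"grip":0.05},
  ],
  force=25,
)

```text
t: 20.4
ee_pos: [0.6194, 0.0096, 0.2123]
tcp_rot: [-2.381, -2.044, -0.003]
contact_force: [-3.8, 3.3, 4.2]
gripper_width: 0.0175
finger_force: 25.0
```

```bash
cat > rp.py <<'E'
from h import *
def rp(JY=.049):
    st();e=w2f(get_state()['ee_pos'])-[0,JY];r=np.hypot(*e);phi=np.rad2deg(np.arctan2(e[1],-e[0]));print('r',r.round(4),'phi',phi.round(2),'toolphi',round(84.9-yaw(),2));return r,phi
if __name__=='__main__':
    rp()
    from ang import *
    ang()
E
python3 rp.py
```

```text
t 20.4 ee [0.6194 0.0096 0.2123] yaw 81.28 F [-3.8  3.3  4.2] w 0.0175 ff 25.0 q [ 0.61  0.37 -0.85  1.52  0.28  1.37 -0.41]
r 0.1242 phi 3.66 toolphi 3.62
t 20.4 ee [0.6194 0.0096 0.2123] yaw 81.28 F [-3.8  3.3  4.2] w 0.0175 ff 25.0 q [ 0.61  0.37 -0.85  1.52  0.28  1.37 -0.41]
wrist 502 yellow deg 180.2 q 0.695 [] rms mm 1.5779180614883304
wrist 502 yellow deg 192.0 q 0.489 [0.012] rms mm 2.0900186064972854
  mean dir 181.80959308284878
scene 91 yellow deg 181.6 q 0.671 [] rms mm 1.072084485885136
scene 91 yellow deg 181.8 q 0.667 [0.0002] rms mm 1.0626354464552261
  mean dir 189.9536751354563
```

>>> step_arm(
  deltas=[
    {"dp":[-0.0005,0.0107,0],"twist":5,"grip":0.05},
    {"dp":[-0.0005,0.0107,0],"twist":5,"grip":0.05},
    {"dp":[-0.0005,0.0107,0],"twist":5,"grip":0.05},
    {"dp":[-0.0005,0.0107,0],"twist":5,"grip":0.05},
    {"dp":[-0.0005,0.0107,0],"twist":5,"grip":0.05},
    {"dp":[-0.0005,0.0107,0],"twist":5,"grip":0.05},
    {"dp":[0,0,0],"twist":0,"grip":0.05},
  ],
  force=25,
)

```text
t: 21.2
ee_pos: [0.6785, -0.0171, 0.2126]
tcp_rot: [-2.83, -1.357, -0.007]
contact_force: [-1.6, 4.5, 3.5]
gripper_width: 0.0173
finger_force: 25.0
```

```bash
python3 rp.py
python3 - <<'E'
from chk import *
look('scene')
E
```

```text
t 21.2 ee [ 0.6785 -0.0171  0.2126] yaw 51.24 F [-1.6  4.5  3.5] w 0.0173 ff 25.0 q [ 0.5   0.47 -0.72  1.37  0.31  1.41 -0.89]
r 0.1237 phi 33.97 toolphi 33.66
t 21.2 ee [ 0.6785 -0.0171  0.2126] yaw 51.24 F [-1.6  4.5  3.5] w 0.0173 ff 25.0 q [ 0.5   0.47 -0.72  1.37  0.31  1.41 -0.89]
wrist 500 yellow deg 149.5 q 1.23 [] rms mm 1.5565825871543837
wrist 500 yellow deg 147.4 q 1.266 [-0.0023] rms mm 1.4442871856702713
  mean dir 150.7988848486563
scene 97 yellow deg 151.2 q 1.201 [] rms mm 1.528155589059392
scene 97 yellow deg 151.2 q 1.201 [0.] rms mm 1.5203241932622686
  mean dir 159.46864496401082
t 21.3 ee [ 0.6779 -0.0167  0.2126] yaw 51.42 F [0.6 4.8 5.1] w 0.0176 ff 25.0 q [ 0.5   0.47 -0.72  1.37  0.31  1.41 -0.89]
[-0.103   0.1175]
scene foot 134 [-0.1432  0.0335] [-0.0607  0.0581] mean [-0.0956  0.0435]
scene mark 26 [-0.1717  0.042 ] [-0.143   0.0551] mean [-0.1589  0.0485]
```

>>> step_arm(
  deltas=[
    {"dp":[0,-0.002,0],"twist":0,"grip":0.05},
    {"dp":[0.0055,-0.001,-0.0084],"twist":0,"grip":0.05},
    {"dp":[0.008,0,-0.0125],"twist":0,"grip":0.05},
    {"dp":[0.011,0,-0.0168],"twist":0,"grip":0.05},
    {"dp":[0.011,0,-0.0168],"twist":0,"grip":0.05},
    {"dp":[0.011,0,-0.0168],"twist":0,"grip":0.05},
    {"dp":[0,0,-0.02],"twist":0,"grip":0.05},
    {"dp":[0,0,0],"twist":0,"grip":0.05},
  ],
  force=40,
)

```text
t: 22.15
ee_pos: [0.7051, 0.0189, 0.3049]
tcp_rot: [2.83, 1.359, 0.005]
contact_force: [0.1, -0.4, -2.1]
gripper_width: 0.0168
finger_force: 40.0
```

```bash
python3 rp.py; python3 -c "
from tip import *
pts(('scene','top'))"
```

```text
t 22.15 ee [0.7051 0.0189 0.3049] yaw 51.29 F [ 0.1 -0.4 -2.1] w 0.0168 ff 40.0 q [ 0.39  0.51 -0.72  1.14  0.33  1.6  -0.93]
r 0.1684 phi 33.28 toolphi 33.61
t 22.15 ee [0.7051 0.0189 0.3049] yaw 51.29 F [ 0.1 -0.4 -2.1] w 0.0168 ff 40.0 q [ 0.39  0.51 -0.72  1.14  0.33  1.6  -0.93]
wrist 27 yellow deg 157.3 q 1.095 [] rms mm 1.058360837018408
wrist 27 yellow deg 157.4 q 1.092 [-0.0001] rms mm 1.0298306225331912
  mean dir 161.92315172158007
scene 136 yellow deg 150.1 q 1.221 [] rms mm 1.286429109163069
scene 136 yellow deg 149.5 q 1.231 [-0.0006] rms mm 1.2688953957447429
  mean dir 153.79772986524648
scene 298
  z 0.01 40 x -0.0407 -0.0174 y -0.0085
  z 0.03 48 x -0.0522 -0.0263 y -0.0087
  z 0.05 43 x -0.0645 -0.0376 y -0.0078
  z 0.07 44 x -0.0763 -0.052 y -0.0066
  z 0.09 40 x -0.0862 -0.0613 y -0.0066
  z 0.11 4 x -0.0853 -0.0763 y -0.0061
  z 0.15 27 x -0.1227 -0.1056 y -0.0057
  maxz 0.16977790735550932 [-0.1118  0.0109  0.1698]
top 0
```

>>> step_arm(
  deltas=[
    {"dp":[0,0,-0.04],"twist":-8,"grip":0.05},
    {"dp":[0,0,-0.028],"twist":-8,"grip":0.05},
    {"dp":[0,0,0],"twist":-8,"grip":0.05},
    {"dp":[0,0,0],"twist":-8,"grip":0.05},
    {"dp":[0,0,0],"twist":-8,"grip":0.05},
    {"dp":[0,0,0],"twist":-8,"grip":0.05},
    {"dp":[0,0,0],"twist":-8,"grip":0.05},
    {"dp":[0,0,0],"twist":-7,"grip":0.05},
    {"dp":[0,0,0],"twist":0,"grip":0.05},
  ],
)

```text
t: 23.25
ee_pos: [0.7036, 0.0182, 0.3692]
tcp_rot: [-1.704, -2.637, 0.003]
contact_force: [1.0, 0.9, -3.5]
gripper_width: 0.0166
finger_force: 40.0
```

```bash
python3 -c "
from rp import *
rp();go(list(f2w(-.075,.045))+[.372],114.3)"
```

```text
t 23.25 ee [0.7036 0.0182 0.3692] yaw 114.26 F [ 1.   0.9 -3.5] w 0.0166 ff 40.0 q [ 0.44  0.56 -0.9   0.99  0.44  1.76  0.13]
r 0.167 phi 33.03 toolphi -29.36
dp mm [ -10.1 -114.7   -2.5] twist -0.04
```

>>> step_arm(
  deltas=[
    {"dp":[-0.002,-0.0287,0],"twist":0,"grip":0.05},
    {"dp":[-0.002,-0.0287,0],"twist":0,"grip":0.05},
    {"dp":[-0.003,-0.0287,0],"twist":0,"grip":0.05},
    {"dp":[-0.003,-0.0287,0],"twist":0,"grip":0.05},
    {"dp":[0,0,0],"twist":0,"grip":0.05},
    {"dp":[0,0,0],"twist":0,"grip":0.05},
    {"dp":[0,0,0],"twist":0,"grip":0.05},
  ],
)

```text
t: 23.95
ee_pos: [0.6037, -0.0368, 0.3705]
tcp_rot: [-1.706, -2.638, -0.001]
contact_force: [-0.5, -0.3, -3.0]
gripper_width: 0.0169
finger_force: 40.0
```

```bash
cat > q2.py <<'E'
from h import *
# ellipse centre of yellow mouth: hue mask in wrist; compare with projected model silhouette of the tube
from scipy.optimize import minimize_scalar
JY=.049
def tube(q,b=220):
    a=np.deg2rad(b)-q;l=np.deg2rad(33);pts=[]
    u=np.array([np.sin(l)*np.cos(a),np.sin(l)*np.sin(a),np.cos(l)]);e1=np.array([-np.sin(a),np.cos(a),0]);e2=np.cross(u,e1)
    for s in (.004,.040):
        for t in np.linspace(0,2*np.pi,40): pts.append(np.array([.039*np.cos(a),.039*np.sin(a)+JY,.109])+u*s+.0145*(np.cos(t)*e1+np.sin(t)*e2))
    P=np.array(pts);xy=O+P[:,:1]*fx+P[:,1:2]*fy
    return np.c_[xy,P[:,2]]
def run(n='wrist'):
    p,d,c=snap(n,'q2.png');P=cloud(c,d);F=w2f(P);hsv=cv2.cvtColor(p,cv2.COLOR_RGB2HSV).astype(int);H,S,V=hsv[...,0],hsv[...,1],hsv[...,2]
    y=((H>18)&(H<34)&(S>130)&(V>80)&(d>0)&(P[...,2]>.10)&(P[...,2]<.165)&(np.hypot(F[...,0],F[...,1]-JY)<.09)).astype(np.uint8)
    y=cv2.morphologyEx(y,cv2.MORPH_CLOSE,np.ones((5,5)))
    k=((V<150)&(d>0)&(abs(P[...,2]-.095)<.008)&(F[...,0]<-.1)&(F[...,0]>-.16)&(abs(F[...,1]-JY)<.03));
    print('knob y',F[k].mean(0) if k.any() else '')
    best=None
    for q in np.arange(0,1.6,.01):
        uv=proj(c,tube(q));h=cv2.convexHull(uv.astype(np.float32))
        for dv in range(-8,9,2):
          for du in (-2,0,2):
            m=np.zeros(y.shape,np.uint8);cv2.fillConvexPoly(m,np.round((h+[du,dv])*8).astype(np.int32),1,shift=3)
            i=(m&y).sum()/max(1,(m|y).sum())
            if best is None or i>best[0]: best=(i,q,du,dv)
    print(n,y.sum(),'IoU,q,du,dv',best)
E
python3 -c "
from q2 import *
st();run('wrist');run('scene')"
```

```text
t 23.95 ee [ 0.6037 -0.0368  0.3705] yaw 114.23 F [-0.5 -0.3 -3. ] w 0.0169 ff 40.0 q [ 0.75  0.32 -0.97  1.28  0.27  1.67  0.25]
knob y [-0.127   0.0478]
wrist 786 IoU,q,du,dv (np.float64(0.9045287637698899), np.float64(1.21), -2, 2)
knob y [-0.1322  0.044 ]
scene 139 IoU,q,du,dv (np.float64(0.864516129032258), np.float64(0.9), -2, -4)
```

```bash
python3 -c "
from rp import *
rp();go(sock(-30,.173,.30),syaw(-30))"
```

```text
t 24.05 ee [ 0.6038 -0.0363  0.3705] yaw 114.32 F [-0.3 -0.3 -2.4] w 0.0165 ff 40.0 q [ 0.75  0.32 -0.97  1.28  0.27  1.67  0.25]
r 0.0769 phi -2.62 toolphi -29.42
dp mm [104.2 -36.5  70.6] twist -0.58
```

>>> step_arm(
  deltas=[
    {"dp":[0.035,-0.0122,0],"twist":0,"grip":0.05},
    {"dp":[0.035,-0.0122,0],"twist":0,"grip":0.05},
    {"dp":[0.034,-0.0121,0],"twist":-0.6,"grip":0.05},
    {"dp":[0,0,0.03],"twist":0,"grip":0.05},
    {"dp":[0,0,0.03],"twist":0,"grip":0.05},
    {"dp":[0,0,0.01],"twist":0,"grip":0.05},
    {"dp":[0,0,0],"twist":0,"grip":0.05},
    {"dp":[0,0,0],"twist":0,"grip":0.05},
    {"dp":[0,0,0],"twist":0,"grip":0.05},
  ],
)

```text
t: 24.95
ee_pos: [0.5284, 0.0429, 0.3023]
tcp_rot: [1.69, 2.647, 0.003]
contact_force: [-0.1, 0.8, -2.6]
gripper_width: 0.0171
finger_force: 40.0
```

Run:
```python
from tip import *
from rp import rp
rp();pts(('scene',));go(sock(-30,.1566,.270),syaw(-30))
```

```text
t 24.95 ee [0.5284 0.0429 0.3023] yaw 114.88 F [-0.1  0.8 -2.6] w 0.0171 ff 40.0 q [ 0.83  0.12 -1.03  1.59  0.1   1.49  0.23]
r 0.1719 phi -29.9 toolphi -29.98
scene 142
  z 0.03 16 x -0.0445 -0.0267 y -0.0062
  z 0.05 24 x -0.0629 -0.0361 y -0.0055
  z 0.07 20 x -0.0703 -0.0466 y -0.005
  z 0.09 19 x -0.0814 -0.0615 y -0.0055
  z 0.11 4 x -0.0752 -0.0725 y -0.0013
  z 0.15 27 x -0.1292 -0.1059 y 0.0015
  maxz 0.16999618586909804 [-0.1094  0.006   0.17  ]
dp mm [-15.3  -0.2  32.2] twist -0.03
```

>>> step_arm(
  deltas=[
    {"dp":[-0.01,0,0.016],"twist":0,"grip":0.05},
    {"dp":[-0.009,0,0.016],"twist":0,"grip":0.05},
    {"dp":[-0.005,0,0.009],"twist":0,"grip":0.05},
    {"dp":[-0.005,0,0.009],"twist":0,"grip":0.05},
    {"dp":[-0.0025,0,0.005],"twist":0,"grip":0.05},
    {"dp":[-0.0025,0,0.005],"twist":0,"grip":0.05},
    {"dp":[0,0,0],"twist":0,"grip":0.05},
  ],
  force=15,
)

```text
t: 25.7
ee_pos: [0.5415, 0.0114, 0.2402]
tcp_rot: [-1.691, -2.647, 0.001]
contact_force: [0.8, -0.6, -2.8]
gripper_width: 0.0174
finger_force: 15.0
```

Run:
```python
from rp import rp
rp()
```

```text
t 25.7 ee [0.5415 0.0114 0.2402] yaw 114.86 F [ 0.8 -0.6 -2.8] w 0.0174 ff 15.0 q [ 0.84  0.18 -1.01  1.67  0.16  1.38  0.24]
r 0.1378 phi -30.46 toolphi -29.96
```

>>> step_arm(
  deltas=[
    {"dp":[-0.0025,0,0.0055],"twist":0,"grip":0.05},
    {"dp":[-0.0025,0,0.0055],"twist":0,"grip":0.05},
    {"dp":[-0.0025,0,0.0055],"twist":0,"grip":0.05},
    {"dp":[-0.002,0,0.005],"twist":0,"grip":0.05},
    {"dp":[0,0,0],"twist":0,"grip":0.05},
  ],
)

```text
t: 26.2
ee_pos: [0.5454, 0.0023, 0.2184]
tcp_rot: [-1.691, -2.646, 0.001]
contact_force: [-0.0, -0.2, -2.6]
gripper_width: 0.0172
finger_force: 15.0
```

Run:
```python
from rp import rp
rp()
```

```text
t 26.2 ee [0.5454 0.0023 0.2184] yaw 114.83 F [-0.  -0.2 -2.6] w 0.0172 ff 15.0 q [ 0.84  0.21 -1.    1.69  0.18  1.34  0.24]
r 0.1279 phi -30.6 toolphi -29.93
```

>>> step_arm(
  deltas=[
    {"dp":[-0.002,0,0.004],"twist":0,"grip":0.05},
    {"dp":[-0.001,0,0.004],"twist":0,"grip":0.05},
    {"dp":[0,0,0],"twist":0,"grip":0.05},
  ],
)

```text
t: 26.5
ee_pos: [0.547, 0.0004, 0.2115]
tcp_rot: [1.691, 2.648, -0.0]
contact_force: [-0.9, -1.6, 1.5]
gripper_width: 0.0175
finger_force: 15.0
```

Run:
```python
from rp import rp
rp()
from tip import pts
pts(('scene',))
```

```text
t 26.5 ee [0.547  0.0004 0.2115] yaw 114.88 F [-0.9 -1.6  1.5] w 0.0175 ff 15.0 q [ 0.83  0.22 -1.    1.7   0.19  1.33  0.24]
r 0.1256 phi -30.32 toolphi -29.98
scene 419
  z 0.01 23 x -0.1038 -0.0216 y -0.0126
  z 0.03 12 x -0.1006 -0.0305 y -0.0065
  z 0.05 33 x -0.1206 -0.0354 y -0.0046
  z 0.07 92 x -0.1262 -0.0482 y -0.0045
  z 0.09 70 x -0.1299 -0.0612 y -0.0054
  z 0.11 49 x -0.1299 -0.0721 y -0.0112
  z 0.13 32 x -0.1071 -0.0946 y -0.0072
  z 0.15 71 x -0.108 -0.0888 y -0.0036
  maxz 0.16959498871162085 [-0.0913 -0.0122  0.1696]
```

>>> step_arm(
  deltas=[
    {"dp":[-0.0005,0.0109,0],"twist":5,"grip":0.05},
    {"dp":[-0.0005,0.0109,0],"twist":5,"grip":0.05},
    {"dp":[-0.0005,0.0109,0],"twist":5,"grip":0.05},
    {"dp":[-0.0005,0.0109,0],"twist":5,"grip":0.05},
    {"dp":[-0.0005,0.0109,0],"twist":5,"grip":0.05},
    {"dp":[-0.0005,0.0109,0],"twist":5,"grip":0.05},
    {"dp":[-0.0005,0.0109,0],"twist":5,"grip":0.05},
    {"dp":[-0.0005,0.0109,0],"twist":5,"grip":0.05},
    {"dp":[-0.0005,0.0109,0],"twist":5,"grip":0.05},
    {"dp":[0,0,0],"twist":0,"grip":0.05},
  ],
  force=25,
)

```text
t: 27.55
ee_pos: [0.6429, 0.0045, 0.2115]
tcp_rot: [-2.575, -1.797, -0.0]
contact_force: [-3.3, 0.9, 2.3]
gripper_width: 0.0172
finger_force: 25.1
```

>>> step_arm(
  deltas=[
    {"dp":[-0.0002,0.0066,0],"twist":3,"grip":0.05},
    {"dp":[0,0.0044,0],"twist":2,"grip":0.05},
    {"dp":[0,0.0022,0],"twist":1,"grip":0.05},
    {"dp":[0,0,0],"twist":0,"grip":0.05},
  ],
  force=25,
)

```text
t: 27.95
ee_pos: [0.6544, -0.0004, 0.2116]
tcp_rot: [-2.664, -1.663, -0.0]
contact_force: [-2.6, 2.0, 1.9]
gripper_width: 0.0175
finger_force: 25.0
```

Run:
```python
from rp import rp
rp()
from ang import ang
ang()
```

```text
t 27.95 ee [ 0.6544 -0.0004  0.2116] yaw 63.96 F [-2.6  2.   1.9] w 0.0175 ff 25.0 q [ 0.54  0.44 -0.78  1.43  0.31  1.4  -0.7 ]
r 0.125 phi 20.46 toolphi 20.94
t 27.95 ee [ 0.6544 -0.0004  0.2116] yaw 63.96 F [-2.6  2.   1.9] w 0.0175 ff 25.0 q [ 0.54  0.44 -0.78  1.43  0.31  1.4  -0.7 ]
wrist few
scene 129 yellow deg 104.9 q 2.009 [] rms mm 1.534492054865416
scene 129 yellow deg 104.8 q 2.011 [-0.0003] rms mm 1.5285375990371306
  mean dir 108.14237969162988
```

>>> step_arm(
  deltas=[
    {"dp":[0,0.0022,0],"twist":1,"grip":0.05},
    {"dp":[0,0.0022,0],"twist":1,"grip":0.05},
    {"dp":[0,0,0],"twist":0,"grip":0.05},
  ],
  force=25,
)

```text
t: 28.35
ee_pos: [0.6588, -0.0026, 0.2116]
tcp_rot: [-2.695, -1.614, -0.001]
contact_force: [-2.2, 3.5, 3.5]
gripper_width: 0.0171
finger_force: 25.1
```

Run:
```python
from rp import rp
rp()
```

```text
t 28.35 ee [ 0.6588 -0.0026  0.2116] yaw 61.84 F [-2.2  3.5  3.5] w 0.0171 ff 25.1 q [ 0.53  0.45 -0.77  1.42  0.31  1.4  -0.74]
r 0.125 phi 22.7 toolphi 23.06
```

>>> step_arm(
  deltas=[
    {"dp":[0,0.0022,0],"twist":1,"grip":0.05},
    {"dp":[0,0.0022,0],"twist":1,"grip":0.05},
    {"dp":[0,0,0],"twist":0,"grip":0.05},
  ],
  force=25,
)

```text
t: 28.65
ee_pos: [0.6619, -0.004, 0.2114]
tcp_rot: [-2.721, -1.566, 0.001]
contact_force: [-4.6, 3.5, 3.2]
gripper_width: 0.0174
finger_force: 25.1
```

Run:
```python
from rp import rp
rp()
from ang import ang
ang()
from chk import *
look('scene')
```

```text
t 28.65 ee [ 0.6619 -0.004   0.2114] yaw 59.85 F [-4.6  3.5  3.2] w 0.0174 ff 25.1 q [ 0.52  0.45 -0.77  1.41  0.31  1.4  -0.77]
r 0.1252 phi 24.28 toolphi 25.05
t 28.65 ee [ 0.6619 -0.004   0.2114] yaw 59.85 F [-4.6  3.5  3.2] w 0.0174 ff 25.1 q [ 0.52  0.45 -0.77  1.41  0.31  1.4  -0.77]
wrist few
scene 127 yellow deg 103.2 q 2.038 [] rms mm 1.2837129786695756
scene 127 yellow deg 102.7 q 2.048 [-0.0013] rms mm 1.1857382826944844
  mean dir 106.41112765753243
t 28.75 ee [ 0.6619 -0.004   0.2114] yaw 59.87 F [-4.5  3.1  4.3] w 0.0172 ff 25.1 q [ 0.52  0.45 -0.77  1.41  0.31  1.4  -0.77]
[-0.1142  0.1004]
scene foot 133 [-0.1447  0.0324] [-0.0604  0.0588] mean [-0.0955  0.0435]
scene mark 26 [-0.1723  0.041 ] [-0.1437  0.0555] mean [-0.1594  0.048 ]
```

>>> step_arm(
  deltas=[
    {"dp":[0,-0.003,0],"twist":0,"grip":0.05},
    {"dp":[0.0055,-0.001,-0.0084],"twist":0,"grip":0.05},
    {"dp":[0.008,0,-0.0125],"twist":0,"grip":0.05},
    {"dp":[0.011,0,-0.0168],"twist":0,"grip":0.05},
    {"dp":[0.011,0,-0.0168],"twist":0,"grip":0.05},
    {"dp":[0.011,0,-0.0168],"twist":0,"grip":0.05},
    {"dp":[0,0,-0.045],"twist":0,"grip":0.05},
    {"dp":[0,0,-0.04],"twist":0,"grip":0.05},
    {"dp":[0,0,0],"twist":0,"grip":0.05},
    {"dp":[0,0,0],"twist":0,"grip":0.05},
  ],
  force=40,
)

```text
t: 29.8
ee_pos: [0.6835, 0.0375, 0.3689]
tcp_rot: [2.721, 1.567, 0.005]
contact_force: [-0.5, -0.2, -4.2]
gripper_width: 0.0172
finger_force: 40.0
```

Run:
```python
from rp import rp
rp()
from ang import ang
ang()
from tip import *
pts(('scene',))
```

```text
t 29.8 ee [0.6835 0.0375 0.3689] yaw 59.87 F [-0.5 -0.2 -4.2] w 0.0172 ff 40.0 q [ 0.39  0.47 -0.78  1.07  0.33  1.71 -0.81]
r 0.172 phi 23.76 toolphi 25.03
t 29.8 ee [0.6835 0.0375 0.3689] yaw 59.87 F [-0.5 -0.2 -4.2] w 0.0172 ff 40.0 q [ 0.39  0.47 -0.78  1.07  0.33  1.71 -0.81]
wrist few
scene 129 yellow deg 103.1 q 2.04 [] rms mm 1.530897024055753
scene 129 yellow deg 103.2 q 2.039 [-0.0004] rms mm 1.5138285810415077
  mean dir 106.45850101390228
scene 250
  z 0.01 50 x -0.0413 -0.0128 y -0.008
  z 0.03 57 x -0.0531 -0.0214 y -0.0086
  z 0.05 54 x -0.0657 -0.0363 y -0.0087
  z 0.07 47 x -0.078 -0.048 y -0.0088
  z 0.09 38 x -0.0884 -0.0633 y -0.0073
  z 0.11 4 x -0.0848 -0.0739 y -0.0049
  maxz 0.10188077692784649 [-0.0739 -0.003   0.1019]
```

>>> step_arm(
  deltas=[
    {"dp":[0,0,0],"twist":-8,"grip":0.05},
    {"dp":[0,0,0],"twist":-8,"grip":0.05},
    {"dp":[0,0,0],"twist":-8,"grip":0.05},
    {"dp":[0,0,0],"twist":-8,"grip":0.05},
    {"dp":[0,0,0],"twist":-8,"grip":0.05},
    {"dp":[0,0,0],"twist":-8,"grip":0.05},
    {"dp":[0,0,0],"twist":-3,"grip":0.05},
    {"dp":[0,0,0],"twist":0,"grip":0.05},
  ],
)

```text
t: 30.75
ee_pos: [0.6821, 0.0365, 0.3658]
tcp_rot: [-1.782, -2.585, 0.003]
contact_force: [-0.4, -0.9, -3.0]
gripper_width: 0.0171
finger_force: 40.0
```

Run:
```python
from h import *
st();a=np.deg2rad(111);S=np.array([.4525,.251]);T=S+.079*np.array([np.cos(a),np.sin(a)])
go(list(T)+[.37],111)
```

```text
t 30.75 ee [0.6821 0.0365 0.3658] yaw 110.86 F [-0.4 -0.9 -3. ] w 0.0171 ff 40.0 q [ 0.46  0.52 -0.93  1.07  0.41  1.73  0.04]
dp mm [ 361.2 -138.4   -3.6] twist -0.14
```

>>> step_arm(
  deltas=[
    {"dp":[0.02,-0.008,0],"twist":0,"grip":0.05},
    {"dp":[0.041,-0.0157,0],"twist":0,"grip":0.05},
    {"dp":[0.041,-0.0157,0],"twist":0,"grip":0.05},
    {"dp":[0.041,-0.0157,0],"twist":0,"grip":0.05},
    {"dp":[0.041,-0.0157,0],"twist":0,"grip":0.05},
    {"dp":[0.041,-0.0157,0],"twist":0,"grip":0.05},
    {"dp":[0.041,-0.0157,0],"twist":0,"grip":0.05},
    {"dp":[0.041,-0.0157,0],"twist":0,"grip":0.05},
    {"dp":[0.034,-0.0128,0],"twist":0,"grip":0.05},
    {"dp":[0.02,-0.0077,0],"twist":0,"grip":0.05},
    {"dp":[0,0,0],"twist":0,"grip":0.05},
    {"dp":[0,0,0],"twist":0,"grip":0.05},
  ],
)

```text
t: 31.95
ee_pos: [0.4244, 0.3247, 0.3672]
tcp_rot: [1.782, 2.586, -0.002]
contact_force: [0.5, 0.3, -2.7]
gripper_width: 0.0172
finger_force: 40.0
```

Run:
```python
from h import *
from tip import pts
st();a=np.deg2rad(111);S=np.array([.4525,.251]);T=S+.079*np.array([np.cos(a),np.sin(a)])
go(list(T)+[.18],111);pts(('scene',))
```

```text
t 31.95 ee [0.4244 0.3247 0.3672] yaw 110.85 F [ 0.5  0.3 -2.7] w 0.0172 ff 40.0 q [ 0.33  0.15 -1.14  1.46  0.14  1.62 -0.44]
dp mm [  0.4  -0.2 187.2] twist -0.15
scene 88
  z 0.01 14 x -0.0322 -0.021 y -0.0087
  z 0.03 31 x -0.0431 -0.0244 y -0.0084
  z 0.05 14 x -0.0472 -0.0379 y -0.0073
  z 0.09 25 x -0.0874 -0.0684 y -0.0087
  maxz 0.10165918602663095 [-0.0805 -0.0089  0.1017]
```

>>> step_arm(
  deltas=[
    {"dp":[0,0,0.04],"twist":0,"grip":0.05},
    {"dp":[0,0,0.04],"twist":0,"grip":0.05},
    {"dp":[0,0,0.04],"twist":0,"grip":0.05},
    {"dp":[0,0,0.04],"twist":0,"grip":0.05},
    {"dp":[0,0,0.02],"twist":0,"grip":0.05},
    {"dp":[0,0,0.01],"twist":0,"grip":0.05},
    {"dp":[0,0,0.01],"twist":0,"grip":0.05},
    {"dp":[0,0,0],"twist":0,"grip":0.05},
    {"dp":[0,0,0],"twist":0,"grip":0.05},
  ],
  force=20,
)

```text
t: 32.9
ee_pos: [0.4252, 0.3254, 0.1685]
tcp_rot: [1.783, 2.586, 0.002]
contact_force: [0.8, 0.8, -2.4]
gripper_width: 0.0173
finger_force: 20.0
```

Run:
```python
from h import *
from tip import pts
st();pts(('scene','top'))
```

```text
t 32.9 ee [0.4252 0.3254 0.1685] yaw 110.83 F [ 0.8  0.8 -2.4] w 0.0173 ff 20.0 q [ 0.27  0.26 -1.11  1.78  0.25  1.25 -0.53]
scene 876
  z 0.01 8 x -0.0298 -0.0199 y -0.0088
  z 0.03 37 x -0.0343 0.0159 y -0.0063
  z 0.05 26 x -0.0352 0.0158 y -0.0089
  z 0.07 24 x 0.0065 0.0162 y -0.0087
  z 0.09 25 x 0.0056 0.0174 y -0.0088
  z 0.11 25 x 0.0061 0.0162 y -0.0088
  z 0.13 30 x -0.0852 0.0164 y -0.0103
  z 0.15 106 x -0.1092 0.0168 y -0.0109
  maxz 0.16997300433977655 [ 0.0167 -0.0096  0.17  ]
top 516
  z 0.01 28 x -0.0422 -0.0213 y -0.0016
  z 0.03 38 x -0.0527 -0.0284 y -0.002
  z 0.05 31 x -0.0664 -0.0459 y -0.0024
  z 0.07 34 x -0.0796 -0.0601 y -0.001
  z 0.09 70 x -0.1044 -0.0561 y -0.0033
  z 0.11 59 x -0.1001 0.0038 y 0.0021
  z 0.13 6 x -0.0881 0.0045 y -0.0082
  z 0.15 60 x -0.118 0.006 y -0.0104
  maxz 0.16995710329376618 [ 0.0015 -0.0132  0.17  ]
```

>>> step_arm(
  deltas=[
    {"dp":[-0.007,0,-0.001],"twist":0,"grip":0.05},
    {"dp":[-0.009,0,-0.003],"twist":0,"grip":0.05},
    {"dp":[-0.009,0,-0.003],"twist":0,"grip":0.05},
    {"dp":[-0.009,0,-0.002],"twist":0,"grip":0.05},
    {"dp":[-0.009,0,-0.002],"twist":0,"grip":0.05},
    {"dp":[0,0,0],"twist":0,"grip":0.05},
  ],
  force=8,
)

```text
t: 33.6
ee_pos: [0.4411, 0.2826, 0.1787]
tcp_rot: [1.786, 2.583, -0.001]
contact_force: [-0.6, -0.2, -2.5]
gripper_width: 0.0174
finger_force: 8.0
```

Run:
```python
from h import *
from tip import pts
st();pts(('scene','top'))
```

```text
t 33.6 ee [0.4411 0.2826 0.1787] yaw 110.68 F [-0.6 -0.2 -2.5] w 0.0174 ff 8.0 q [ 0.38  0.21 -1.11  1.79  0.2   1.26 -0.42]
scene 561
  z 0.03 21 x -0.0224 -0.0074 y -0.0078
  z 0.05 59 x -0.0276 0.0598 y -0.0074
  z 0.07 40 x -0.0352 0.06 y -0.0087
  z 0.09 39 x -0.0381 0.06 y -0.0088
  z 0.11 160 x -0.0584 0.06 y -0.0032
  z 0.13 70 x -0.0456 0.0598 y -0.0085
  z 0.15 87 x -0.0461 0.0597 y -0.0063
  maxz 0.1699953282190094 [-0.0545 -0.019   0.17  ]
top 228
  z 0.03 13 x -0.0253 -0.0199 y -0.0007
  z 0.05 20 x -0.0317 -0.0176 y -0.0046
  z 0.07 17 x -0.0358 -0.0252 y -0.0034
  z 0.09 17 x -0.0484 -0.0322 y -0.0027
  z 0.11 108 x -0.0589 -0.009 y -0.0025
  z 0.13 13 x -0.0488 -0.0198 y -0.0005
  z 0.15 9 x -0.0466 -0.0218 y -0.0122
  maxz 0.1699562816482879 [-0.036  -0.0185  0.17  ]
```

>>> step_arm(
  deltas=[
    {"dp":[-0.009,0,-0.0005],"twist":0,"grip":0.05},
    {"dp":[-0.009,0,-0.0005],"twist":0,"grip":0.05},
    {"dp":[-0.007,0,0],"twist":0,"grip":0.05},
    {"dp":[0,0,0],"twist":0,"grip":0.05},
    {"dp":[0,0,0],"twist":0,"grip":0.05},
  ],
  force=8,
)

```text
t: 34.2
ee_pos: [0.4488, 0.2606, 0.1792]
tcp_rot: [1.783, 2.586, -0.002]
contact_force: [0.1, -0.6, -3.5]
gripper_width: 0.0181
finger_force: 8.0
```

Run:
```python
from h import *
from tip import pts
st();pts(('scene','top'));go([.4525,.251,.179],111)
```

```text
t 34.2 ee [0.4488 0.2606 0.1792] yaw 110.81 F [ 0.1 -0.6 -3.5] w 0.0181 ff 8.0 q [ 0.43  0.19 -1.1   1.8   0.18  1.26 -0.36]
scene 483
  z 0.01 15 x 0.0029 0.0072 y -0.0029
  z 0.03 33 x -0.0098 0.0065 y -0.0067
  z 0.05 34 x -0.0094 0.0041 y -0.0062
  z 0.07 31 x -0.0124 0.0017 y -0.0066
  z 0.09 27 x -0.0152 0.0004 y -0.0068
  z 0.11 144 x -0.0348 0.0151 y -0.0032
  z 0.13 63 x -0.0257 0.0067 y -0.0054
  z 0.15 68 x -0.0221 0.0074 y -0.0069
  maxz 0.16998833421225176 [0.017  0.0192 0.17  ]
top 119
  z 0.09 10 x -0.0345 -0.0073 y -0.005
  z 0.11 68 x -0.0354 -0.0016 y -0.0011
  z 0.13 16 x -0.0246 0.0014 y 0.0045
  z 0.15 7 x -0.0237 0.0022 y -0.0123
  maxz 0.1697443814956842 [ 0.0036 -0.0156  0.1697]
dp mm [-11.    0.    0.3] twist -0.13
```

>>> step_arm(
  deltas=[
    {"dp":[-0.006,0,0],"twist":0,"grip":0.05},
    {"dp":[-0.005,0,0],"twist":0,"grip":0.05},
    {"dp":[0,0,0],"twist":-8,"grip":0.05},
    {"dp":[0,0,0],"twist":-8,"grip":0.05},
    {"dp":[0,0,0],"twist":-8,"grip":0.05},
    {"dp":[0,0,0],"twist":-8,"grip":0.05},
    {"dp":[0,0,0],"twist":-5,"grip":0.05},
    {"dp":[0,0,0.01],"twist":0,"grip":0.05},
    {"dp":[0,0,0.01],"twist":0,"grip":0.05},
    {"dp":[0,0,0],"twist":0,"grip":0.05},
  ],
  force=10,
)

```text
t: 35.3
ee_pos: [0.4518, 0.25, 0.1575]
tcp_rot: [-0.871, -3.016, 0.004]
contact_force: [-0.5, 0.1, -3.1]
gripper_width: 0.0178
finger_force: 10.0
```

Run:
```python
from h import *
from tip import pts
st();pts(('scene',));go([.4525,.251,.136],148)
```

```text
t 35.3 ee [0.4518 0.25   0.1575] yaw 147.77 F [-0.5  0.1 -3.1] w 0.0178 ff 10.0 q [ 0.51  0.25 -1.19  1.83  0.25  1.23  0.26]
scene 801
  z 0.01 30 x 0.0009 0.0101 y -0.0001
  z 0.03 35 x 0.0007 0.0098 y 0.0003
  z 0.05 30 x 0.0004 0.0101 y -0.001
  z 0.07 33 x -0.0159 0.0183 y 0.0005
  z 0.09 153 x -0.0241 0.026 y -0.0005
  z 0.11 69 x -0.0104 0.0167 y 0.003
  z 0.13 54 x -0.0097 0.0182 y 0.0022
  z 0.15 373 x -0.1114 0.0597 y -0.0029
  maxz 0.16964755980615678 [0.0372 0.0124 0.1696]
dp mm [-0.1  0.7 22.3] twist -0.19
```

Upright and already in the bore, with no resistance. Lower it to the floor and release.

>>> step_arm(
  deltas=[
    {"dp":[0,0,0.01],"twist":0,"grip":0.05},
    {"dp":[0,0,0.008],"twist":0,"grip":0.05},
    {"dp":[0,0,0.003],"twist":0,"grip":0.05},
    {"dp":[0,0,0],"twist":0,"grip":0.05},
    {"dp":[0,0,0],"twist":0,"grip":0.6},
    {"dp":[0,0,0],"twist":0,"grip":0.6},
    {"dp":[0,0,0],"twist":0,"grip":0.6},
    {"dp":[0,0,0],"twist":0,"grip":0.6},
    {"dp":[0,0,-0.03],"twist":0,"grip":0.6},
    {"dp":[0,0,-0.045],"twist":0,"grip":0.6},
    {"dp":[0,0,-0.045],"twist":0,"grip":0.6},
    {"dp":[0,0,-0.045],"twist":0,"grip":0.6},
  ],
)

```text
t: 36.55
ee_pos: [0.4523, 0.2514, 0.3056]
tcp_rot: [0.869, 3.018, -0.0]
contact_force: [2.2, 0.0, -0.9]
gripper_width: 0.052
finger_force: 0.0
```

```bash
python3 bt.py
python3 - <<'E'
from ang import ang
ang()
from chk import *
look('scene'); look('wrist')
E
```

```text
t 36.55 ee [0.4523 0.2514 0.3056] yaw 147.89 F [ 2.2  0.  -0.9] w 0.052 ff 0.0 q [ 0.62  0.11 -1.25  1.61  0.11  1.49  0.37]
wrist top 348 [0.4549 0.2493 0.1875] [0.447  0.2402 0.1801] [0.4647 0.2574 0.1906]
wrist shaft 293 [0.4499 0.2523 0.1357] [0.4468 0.2429 0.0852] [0.4589 0.2575 0.1747]
wrist rim 686 [0.4507 0.2513 0.0731] [0.4286 0.2249 0.0661] [0.4786 0.275  0.0796]
scene top 51 [0.4517 0.2515 0.1871] [0.4448 0.2424 0.1802] [0.4624 0.2589 0.1911]
scene shaft 163 [0.4488 0.2533 0.1312] [0.4447 0.2421 0.0854] [0.4577 0.2595 0.1748]
scene rim 144 [0.453  0.2514 0.0731] [0.4265 0.2254 0.0662] [0.4772 0.2767 0.0786]
top rim 27 [0.4442 0.236  0.073 ] [0.4285 0.2271 0.0672] [0.4638 0.2526 0.0799]
dp mm [  1.7  -3.  172.5] twist -0.15
t 36.7 ee [0.4541 0.2524 0.3065] yaw 147.85 F [ 0.4 -0.  -0.7] w 0.0523 ff 0.0 q [ 0.62  0.11 -1.25  1.61  0.11  1.49  0.37]
wrist few
scene 128 yellow deg 102.1 q 2.057 [] rms mm 1.3991231104797432
scene 128 yellow deg 102.1 q 2.058 [-0.0004] rms mm 1.3684480666348036
  mean dir 106.52282195986383
t 36.8 ee [0.4526 0.251  0.3032] yaw 147.86 F [ 1.3  0.6 -0.2] w 0.0523 ff 0.0 q [ 0.62  0.12 -1.25  1.61  0.11  1.49  0.37]
[-0.3496 -0.1307]
scene foot 135 [-0.1432  0.033 ] [-0.0601  0.0578] mean [-0.0959  0.0436]
scene mark 25 [-0.1702  0.0428] [-0.1419  0.0556] mean [-0.1588  0.048 ]
wrist mark 36 [-0.1713  0.0407] [-0.1551  0.0495] mean [-0.165   0.0449]
```

The bar stands in the stand with its top at z 0.188. The collar reads about 2.05 rad, and the jack is where it was when on the mark. Handing in.

```bash
python3 -c "
from rig import *
print(hand_in())"
```

```text
the job is handed in; nothing more can be done
None
```

I handed the job in at about 37 s: by my last measurements the jack is on its mark, the collar is at about 2.05 rad (the hard stop), and the bar stands in its holder; no verdict came back.

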